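Put the salt away on the corner slide

ROBOT

A 6-joint arm with a two-finger parallel gripper is mounted at the origin on a cart in front of the work surface, level with it; the furniture and walls round the work are solid. World frame = base frame: x ahead of the robot, y to its left, z up, the work surface at z = 0. Lengths are in m, angles in rad, forces in N, time in s.
With the tool pointing down it reaches from about 0.375 to 0.9 m from the base axis. Payload 3.1 kg.
Tool frame: the origin (TCP) lies midway between the tips of the shut fingers; the grasp point (between the pads) lies 19 mm behind it; z points along the fingers, y is the direction in which the jaws open and shut (so a half turn about z gives the same grasp; the last joint's range is limited). The gripper opens to 85 mm and grips with 20 to 120 N. Pads are 22 mm wide; open, the fingers measure 114 mm over their backs; the gripper's body (76 mm by 85 mm) begins 54 mm behind the grasp point. The pads swing forward as they close: fully open they stand 13 mm farther back than shut.
Start: joints at [-1.522, 0.527, 1.433, -0, 1.181, -0.178], TCP at [0.141, -0.609, 0.231] pointing down, gripper open.
Joint ranges: [-3.08, 3.08], [-0.75, 2.2], [0.22, 2.44], [-1.43, 4.57], [0, 2.65], [-2.85, 2.85]. Speed limits (rad/s): [2.79, 2.79, 3.14, 3.14, 3.14, 3.14].

INTERFACE

Orientations are given as a unit quaternion [x, y, z, w].
In Python, from station import manip gives the robot as it stands.
- The arm moves only by the tool servo_tool, never from a script. Its argument "increments" is a list of rows, each an object with "hand": the closure, from 0 (fully open) to 1 (shut); "travel": the shift along the tool's x, y, z in mm, a list of three; "yaw": the turn about the tool's z in degrees. A call has 1 to 20 rows; each row shifts and turns the commanded pose from where the row before left it, along the tool's axes as they then stand; what a row does not reach is not made up. A row lasts 1/10 s, in which the tool goes at most 50 mm and 8.59 degrees, less where a joint would pass 70% of its speed; a pose out of reach is approached as far as the arm can. A call with a gripper value outside its range is refused whole. The fingers move at their own pace and stop on an object; "newtons" is the grip in N (left out, the last holds). Time passes only in rows, so rows that do not move let the fingers close. It gives the time, the measured TCP pose, the force and the opening at its end, in the units of the state.
- manip.sense(): the state, without advancing time (a new reading comes with each control period).
- manip.snapshot(name): name is "scene" or "top" or "wrist"; returns a dict with "pixels" (480x640x3 uint8, blue, green, red), "fx", "fy", "cx", "cy" (pixels), "R" (3x3) and "t" (3): a world point X has camera coordinates R X + t. Camera axes: x right, y down, z forward; pixel columns grow to the right and rows downward; lengths in m; the calibration is good to about 2 mm. A picture is of the moment at which its call begins. There is no depth.
- manip.sign_off(): hands the job in, once; it reports no verdict.
The state is a dict: "t": time; "q": joint angles; "qd": joint speeds; "tau": joint torques, N m; "tcp_pos": TCP position; "tool_rot": TCP orientation; "force": force on the tool from outside, world axes, zero at the start; "ft_torque": the same for the moment, N m; "finger_gap": opening from 0.0 (shut) to 1.0 (fully open).
Only numpy, scipy, OpenCV 4.12 (cv2) and the standard library are available. Lean on these libraries where they do the work, as an engineer would, in place of code of your own. Each camera call takes 0.05 s, during which the arm holds its last target.

TASK

Stand the salt shaker upright in the round cup of the sliding carrier while the carrier is still on the first straight of its track. Then push the carrier along the track, round the corner and under the little riser shelf until it is fully home against the end stop, with the shaker still standing in its cup. Keep the carrier in its track, do not lift it out, and do not disturb the jars and the garlic that stand about.

Things in the scene. Friction and masses are not known exactly. Their poses are not given: they have to be found in the camera images.
- shaker_mid (a point): Centre (45 mm above its foot) of the upright salt shaker: glass body 44 mm in diameter, 74 mm high, with a pale grey perforated cap 34 mm wide above it, 90 mm high in all, 0.12 kg. It stands on the stone counter (z = 0) right of the stove, among two lidded spice jars; the three stand in any order.
- shaker_base (a point): Centre of the shaker's foot, on its underside; z is its upright axis.
- slide: Fixed corner slide on the stove's cover board (board top z = 0.036): an 8 mm thick wooden plate with a channel 61 mm wide between aluminium fences 12 mm high. Origin: on the plate's underside, below the channel's centre line where the curve ends and the second straight begins. +x runs along the second straight; the channel floor is 8 mm above the origin. Slippery, friction about 0.2.
- bend_centre (a point): Centre of the bend, on the channel floor, at (0, 90) mm of the slide; same axes as the slide. The channel's centre line turns about it in a quarter circle of radius 90 mm, from (-90, 90) to (0, 0) mm of the slide.
- track_start (a point): Start of the channel's centre line, on its floor, at (-90, 283) mm of the slide, at a start stop 12 mm high. From here the first straight runs along the slide's -y to the bend at (-90, 90) mm.
- track_end (a point): End of the second straight: foot of the end stop's face (16 mm high), on the channel floor, at (170, 0) mm of the slide.
- riser_edge (a point): Middle of the lower front edge of the wooden riser shelf over the channel's end, at (62, 0) mm of the slide, 140 mm above the channel floor. The shelf board is 14 mm thick and reaches 118 mm along the slide's +x and 85 mm to each side, on four posts 10 mm thick at x 72 and 170, y +-47 mm of the slide.
- carrier: Loose carrier in the channel, 0.35 kg. Origin: middle of its underside, on the channel floor; +x is forward (at the start the slide's -y). Two discs of 58 mm diameter, at x = +22 and -22 mm, guide it, so it is 102 mm long and turns as it follows the bend; its deck, 88x52 mm, lies over the fences. Home: origin at (119, 0) mm of the slide. It needs only a few newtons and stays where left.
- cup (a point): Centre of the inner floor of the carrier's round cup, 8 mm ahead of the carrier's origin and 23 mm above the channel floor; inner diameter 52 mm, outer 60 mm, rim 20 mm above this point. Same axes as the carrier.
- push_face (a point): Middle of the rear face of the carrier's upright push plate, 44 mm behind its origin, 48 mm above the channel floor. Plate 53 mm wide, 6 mm thick, from 21 to 61 mm above the floor. Two ears stand 10 mm back from its sides and leave a pocket 43 mm wide for closed fingertips. At home this face is 13 mm inside the riser's front edge, so push with a tool that leans back.
- jar_a: Spice jar with steel lid, 50 mm in diameter, 62 mm high, on the counter; origin under its foot.
- jar_b: Spice jar with steel lid, 53 mm in diameter, 62 mm high, on the counter; origin under its foot.
- jar_c: Spice jar, 50 mm in diameter, 62 mm high, on top of the riser shelf; origin under its foot.
- jar_d: Spice jar, 53 mm in diameter, 62 mm high, on top of the riser shelf; origin under its foot.
- garlic: Garlic bulb, 60 mm wide, 58 mm high, on the slide's base plate inside the bend; origin under its foot.

How it is judged:
On the way, in this order (a step that is already met when the one before it is completed fails the run):
1. the shaker stands upright in the cup, released, while the carrier is on the first straight (horizontal distance between shaker_base and cup below 0.01 m and z of shaker_base in the frame of cup between -0.006 and 0.006 m and angle between shaker_base's own z axis and vertical below 0.2 rad and y of carrier in the frame of slide above 0.095 m and contact force between the fingers and shaker below 0.2 N), for 0.2 s.
2. the carrier goes round the corner in its channel with the shaker in its cup (horizontal distance between shaker_base and cup below 0.01 m and z of shaker_base in the frame of cup between -0.006 and 0.006 m and angle between shaker_base's own z axis and vertical below 0.2 rad and y of carrier in the frame of slide below 0.06 m and x of carrier in the frame of slide below -0.02 m and z of carrier in the frame of slide below 0.014 m), for 0.05 s.
At the end, for the whole second after the job is handed in: The carrier lies in the channel within 5 mm of its home against the end stop under the riser, at rest, and the shaker stands upright (within 11 degrees) in its cup (horizontal distance between shaker_base and cup below 0.01 m and z of shaker_base in the frame of cup between -0.006 and 0.006 m and angle between shaker_base's own z axis and vertical below 0.2 rad and x of carrier in the frame of slide between 0.114 and 0.124 m and y of carrier in the frame of slide between -0.006 and 0.006 m and angle between the x axis of carrier and the x axis of slide, either way round below 0.08 rad and z of carrier in the frame of slide below 0.012 m and linear speed of each of carrier, shaker below 0.02 m/s); the robot touches nothing.
It fails at once if the carrier is lifted out of its channel (more than 14 mm) (z of carrier in the frame of slide above 0.022 m).
It fails at once if a spice jar or the garlic is moved more than 30 mm (distance of any of jar_a, jar_b, jar_c, jar_d, garlic from where it was at the start of the episode above 0.03 m).
It also fails if it takes over 72 s, if anything falls off the work surface, if the arm or the gripper's body presses on something with over 40 N, if the wrist force passes 120 N, or if a joint passes its speed limit or range.

## Working session

There is one attempt and no reset: what is moved stays moved. The work goes in short steps, Python scripts to look and compute and a tool call to move; the robot and the scene stay as the last step left them, time stands still between calls to the robot, and variables do not carry over. Pictures are saved under pics/ and viewed, and the job is handed in when it is done.

Besides the shell and the picture viewer there is one more tool, called after "Request:" as name(argument=value, ...), one argument or row to a line, values as JSON. servo_tool: Moves the arm, as the interface text tells. Its arguments: {"type":"object","properties":{"increments":{"type":"array","items":{"type":"object","properties":{"hand":{"type":"number"},"travel":{"type":"array","items":{"type":"number"}},"yaw":{"type":"number"}}}},"newtons":{"type":"number"}},"required":["increments"]}

```bash
mkdir -p pics; ls; python3 - <<'E'
from station import manip
import cv2
print(manip.sense())
for n in ["scene","top","wrist"]:
    s=manip.snapshot(n); cv2.imwrite(f"pics/{n}0.png",s["pixels"]); print(n,s["fx"],s["fy"],s["cx"],s["cy"],s["R"],s["t"])
E
```

```text
pics
{'t': 0.0, 'q': array([-1.52148234e+00,  5.28452238e-01,  1.43391187e+00,  8.77018715e-06,
        1.18141659e+00, -1.78507104e-01]), 'qd': array([ 0.00096525,  0.00042652, -0.0025246 ,  0.00025183,  0.00086246,
        0.00171665]), 'tau': array([-8.87959095e-05, -4.42352629e+01, -1.78026223e+01, -3.99508299e-04,
        8.49931355e-03,  1.63200781e-05]), 'tcp_pos': array([ 0.14115009, -0.60810831,  0.23033915]), 'tool_rot': array([ 9.93518801e-01,  1.13662634e-01,  7.46675394e-05, -1.09147933e-03]), 'force': array([-0.09949924, -0.07233852, -0.40201964]), 'ft_torque': array([ 0.00335718, -0.0179947 , -0.01495547]), 'finger_gap': 0.9985175881061129}
scene 586.1594030445698 586.1594030445698 315.73458583811475 239.03361731847428 [[-0.53449536 -0.84511088  0.01011481]
 [-0.47373705  0.2896639  -0.83166582]
 [ 0.69991994 -0.44931328 -0.55518434]] [0.32135057 0.38625371 1.35303005]
top 575.0782659283522 575.0782659283522 319.35212920982275 240.8882488807282 [[-0.0127615  -0.99811648 -0.06000526]
 [-0.98200738  0.0238178  -0.18733453]
 [ 0.18841087  0.05653494 -0.9804617 ]] [0.03774192 0.60136763 1.45132655]
wrist 427.71306590353373 427.71306590353373 315.6041780163688 233.7781610910419 [[ 0.22610964 -0.97409859 -0.00252374]
 [-0.93434675 -0.21761353  0.28220648]
 [-0.27544614 -0.06145156 -0.95935037]] [-0.62325034 -0.03640815  0.38022383]
```

View pics/scene0.png

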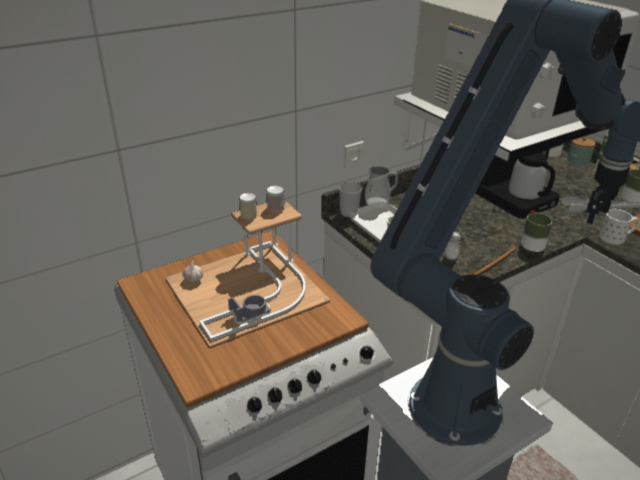

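View pics/top0.png

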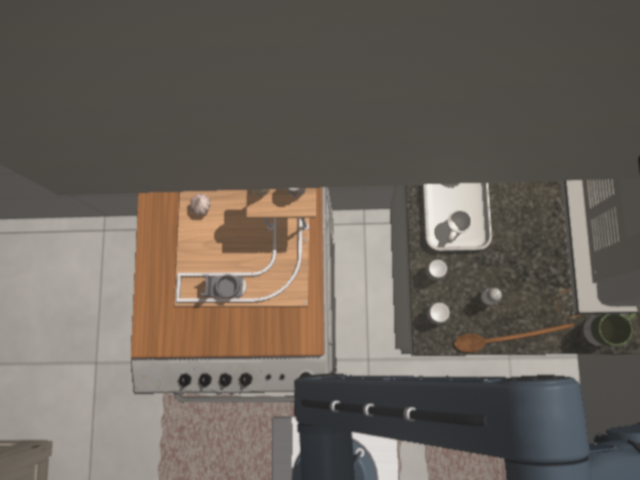

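View pics/wrist0.png

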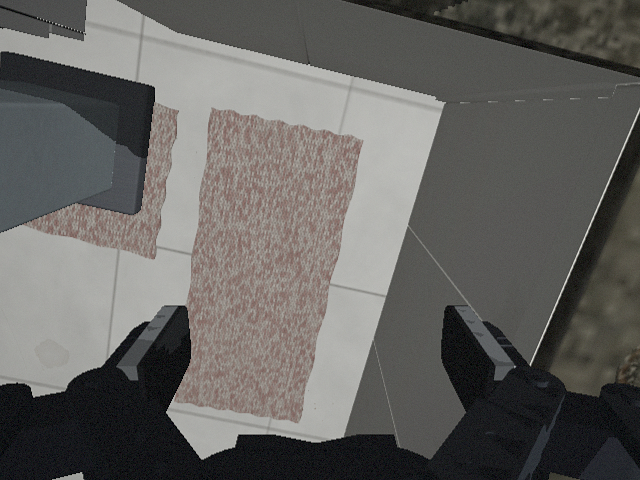

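```bash
cat > h.py <<'E'
import numpy as np, cv2
from station import manip
def crop(s,name,x0,y0,w,h,k):
    c=cv2.resize(s["pixels"][y0:y0+h,x0:x0+w],None,fx=k,fy=k,interpolation=cv2.INTER_CUBIC)
    c=cv2.convertScaleAbs(c,alpha=1.3,beta=10)
    for i in range(0,w,20): cv2.putText(c,str(x0+i),(i*k,9),0,.32,(0,255,255),1); cv2.line(c,(i*k,10),(i*k,14),(0,255,255),1)
    for i in range(0,h,20): cv2.putText(c,str(y0+i),(0,i*k+4),0,.32,(0,255,255),1)
    cv2.imwrite("pics/"+name,c)
def cen(s): return -s["R"].T@s["t"]
def ray(s,u,v):
    d=s["R"].T@np.array([(u-s["cx"])/s["fx"],(v-s["cy"])/s["fy"],1.]); return cen(s),d/np.linalg.norm(d)
def atz(s,u,v,z):
    c,d=ray(s,u,v); return c+d*(z-c[2])/d[2]
def proj(s,X):
    p=s["R"]@np.asarray(X,float)+s["t"]; return np.array([s["fx"]*p[0]/p[2]+s["cx"],s["fy"]*p[1]/p[2]+s["cy"]])
def tri(*obs):
    A=np.zeros((3,3));b=np.zeros(3);L=[]
    for s,u,v in obs:
        c,d=ray(s,u,v);P=np.eye(3)-np.outer(d,d);A+=P;b+=P@c;L.append((c,P))
    X=np.linalg.solve(A,b); return X,[1000*np.linalg.norm(P@(X-c)) for c,P in L]
E
python3 - <<'E'
from h import *
s=manip.snapshot("top"); crop(s,"t1.png",170,180,160,120,5); crop(s,"t2.png",400,240,130,90,6)
s=manip.snapshot("scene"); crop(s,"s1.png",160,180,180,160,4)
print(manip.sense()['t'])
E
```

```text
0.25
```

View pics/t1.png

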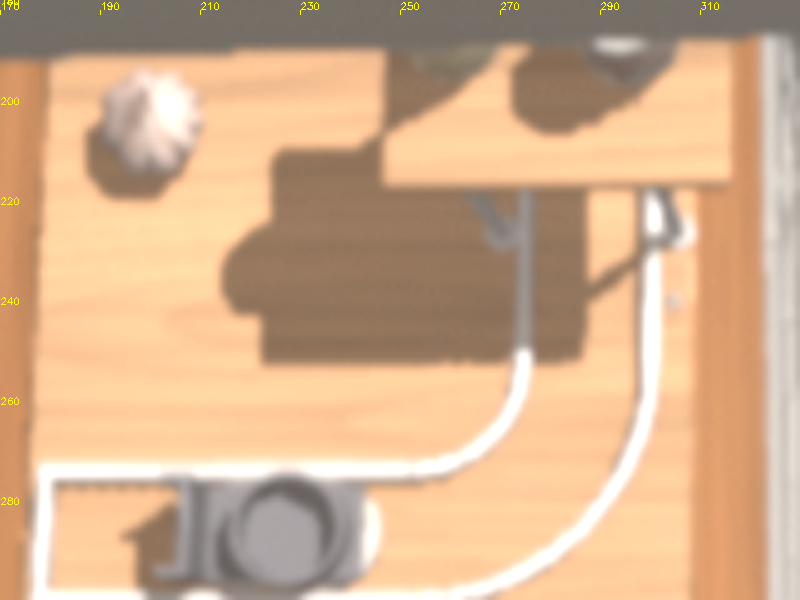

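View pics/t2.png

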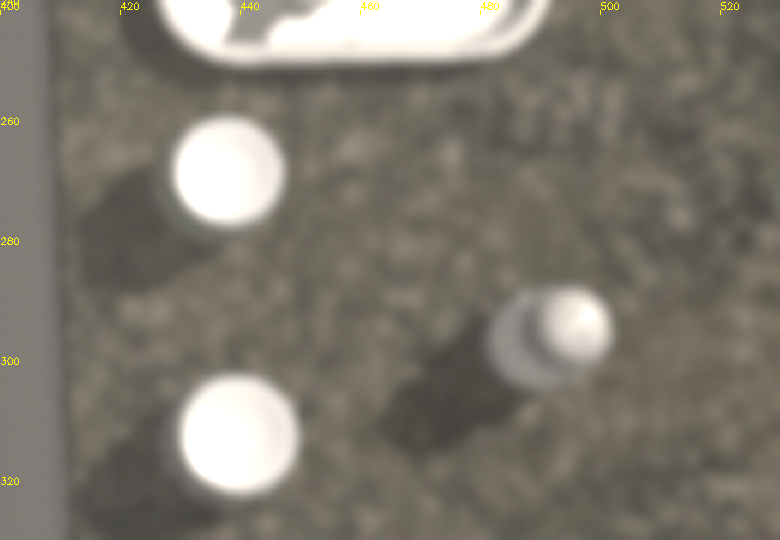

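View pics/s1.png

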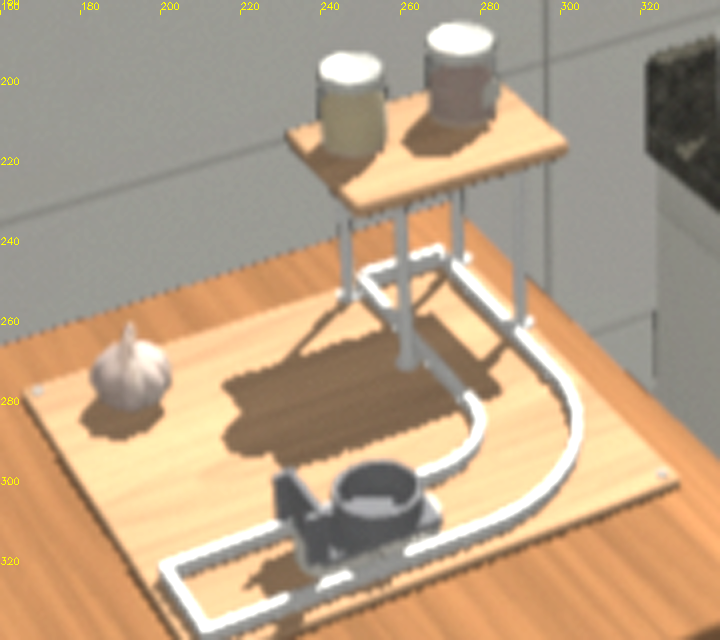

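```bash
python3 - <<'E'
from h import *
np.set_printoptions(precision=4,suppress=True)
s=manip.snapshot("top")
print("cap",atz(s,495.5,294,.09),"body foot",)
print("jars",atz(s,437.7,268.5,.062),atz(s,439.3,312.2,.062))
print("tray",atz(s,436,249,.02), "counter edge", atz(s,411,300,0))
# slide in top: inner fence corner at (178.5,273) outer top; cup centre
print("cup rim", atz(s,226,287,.044+.043))
print("TL outer fence", atz(s,178,273,.056), "inner fence start of bend?", "outer fence right", atz(s,301,235,.056), "inner right", atz(s,274.5,240,.056))
print("riser edge L/R",atz(s,246,217,.044+.154),atz(s,316,216,.044+.154))
print("garlic",atz(s,200,205,.07))
sc=manip.snapshot("scene")
X,e=tri((s,226,287),(sc,254.5,301)); print("cup rim tri",X,e)
X,e=tri((s,178,273),(sc,201,321.5));print("fence corner tri",X,e)
print("cams",cen(s),cen(sc))
for p in [(.45,-.4,.0)]: print(proj(sc,p))
E
```

```text
cap [ 0.4512 -0.4106  0.09  ] body foot
jars [ 0.5218 -0.2763  0.062 ] [ 0.4105 -0.2747  0.062 ]
tray [ 0.5799 -0.2807  0.02  ] counter edge [ 0.4478 -0.2112  0.    ]
cup rim [0.4821 0.2658 0.087 ]
TL outer fence [0.5251 0.4016 0.056 ] inner fence start of bend? outer fence right [0.6193 0.075  0.056 ] inner right [0.6076 0.1454 0.056 ]
riser edge L/R [0.6381 0.1952 0.198 ] [0.636  0.0258 0.198 ]
garlic [0.7049 0.3438 0.07  ]
cup rim tri [0.4816 0.2651 0.0891] [np.float64(0.27985696346062844), np.float64(0.27985696346057976)]
fence corner tri [0.5247 0.4015 0.0503] [np.float64(2.0531009287123414), np.float64(2.0531009287122055)]
cams [ 0.3176 -0.0587  1.5379] [-0.5923  0.7676  1.0692]
[448.615  257.1815]
```

```bash
python3 - <<'E'
from h import *
from scipy.spatial.transform import Rotation as Ro
np.set_printoptions(precision=4,suppress=True)
s=manip.snapshot("wrist");q=manip.sense()
R=Ro.from_quat(q['tool_rot']).as_matrix()
print("cam in tool",R.T@(cen(s)-q['tcp_pos']),"\naxes in tool",R.T@s["R"].T)
E
cat >> h.py <<'E'
import json
def rows(wps,hand,n_mm=40.,n_deg=8.,start=None):
    """wps: list of (x,y,z,yaw_deg); rows in tool axes at row start, tool straight down"""
    st=manip.sense(); from scipy.spatial.transform import Rotation as Ro
    R=Ro.from_quat(st['tool_rot']).as_matrix(); yaw=np.degrees(np.arctan2(R[1,0],R[0,0]))
    p=np.array([*st['tcp_pos'],yaw]) if start is None else np.array(start,float)
    out=[]
    for w in wps:
        w=np.array(w,float); d=w-p; n=int(np.ceil(max(np.linalg.norm(d[:3])*1000/n_mm,abs(d[3])/n_deg,1)))
        for i in range(n):
            a=np.radians(p[3]); t=d[:3]/n*1000
            out.append({"hand":hand,"travel":[round(float(t@[np.cos(a),np.sin(a),0]),1),round(float(t@[np.sin(a),-np.cos(a),0]),1),round(float(-t[2]),1)],"yaw":round(float(-d[3]/n),2)})
            p=p+d/n
    print(len(out)); print(json.dumps(out)); return out
def pose():
    from scipy.spatial.transform import Rotation as Ro
    st=manip.sense(); R=Ro.from_quat(st['tool_rot']).as_matrix()
    print("t",st['t'],"tcp",np.round(st['tcp_pos'],4),"yaw",round(float(np.degrees(np.arctan2(R[1,0],R[0,0]))),2),"z",np.round(R[:,2],3),"gap",st['finger_gap'],"F",np.round(st['force'],1),"q",np.round(st['q'],2))
E
python3 -c "
from h import *
pose()"
```

```text
cam in tool [ 0.0725 -0.0005 -0.1429] 
axes in tool [[ 0.0003 -0.9593 -0.2825]
 [ 1.      0.0005 -0.0007]
 [ 0.0008 -0.2825  0.9593]]
t 0.4 tcp [ 0.1412 -0.6087  0.2312] yaw 13.05 z [-0.  0. -1.] gap 0.9993104357200624 F [-0.  -0.5  0.2] q [-1.52  0.53  1.43  0.    1.18 -0.18]
```

Request:
servo_tool(
  increments=[
    {"hand": 0,"travel": [9,-39,0],"yaw": 0},
    {"hand": 0,"travel": [9,-39,0],"yaw": 0},
    {"hand": 0,"travel": [9,-39,0],"yaw": 0},
    {"hand": 0,"travel": [9,-39,0],"yaw": 0},
    {"hand": 0,"travel": [9,-39,0],"yaw": 0},
    {"hand": 0,"travel": [40,9,0],"yaw": 0},
    {"hand": 0,"travel": [40,9,0],"yaw": 0},
    {"hand": 0,"travel": [40,9,0],"yaw": 0},
    {"hand": 0,"travel": [40,9,0],"yaw": 0},
    {"hand": 0,"travel": [40,9,0],"yaw": 0},
    {"hand": 0,"travel": [0,0,0],"yaw": 0},
  ],
)

```text
t: 1.5
tcp_pos: [0.3504, -0.4077, 0.2317]
tool_rot: [0.993, 0.116, 0.001, 0.001]
force: [-0.5, -0.3, 0.0]
finger_gap: 1.0
```

```bash
python3 - <<'E'
from h import *
pose()
s=manip.snapshot("wrist"); cv2.imwrite("pics/w1.png",s["pixels"])
print(proj(s,[.4512,-.4106,.09]),proj(s,[.4512,-.4106,0]))
s=manip.snapshot("scene"); cv2.imwrite("pics/s2.png",s["pixels"])
np.save("w1.npy",manip.snapshot("wrist"),allow_pickle=True)
E
```

```text
t 1.5 tcp [ 0.3504 -0.4077  0.2317] yaw 13.32 z [ 0.003 -0.003 -1.   ] gap 0.999693402269208 F [-0.5 -0.3  0. ] q [-1.07  0.41  1.65  0.    1.08  0.27]
[357.59686068  66.69486222] [347.02153573  77.03195514]
```

View pics/w1.png

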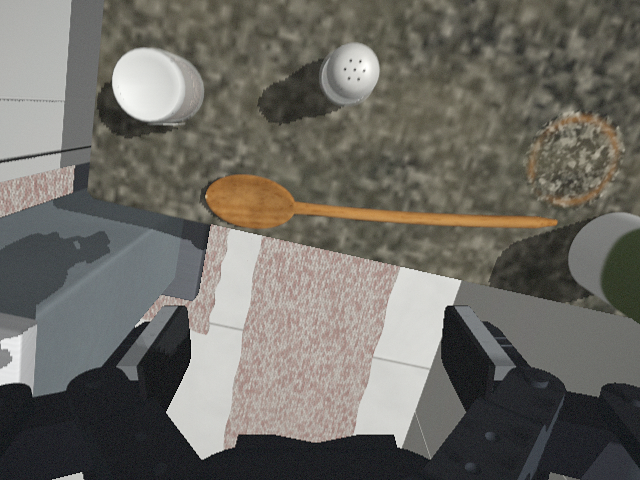

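```bash
python3 - <<'E'
from h import *
w=np.load("w1.npy",allow_pickle=True).item(); s=manip.snapshot("top")
print(tri((w,353.5,69),(s,495.5,294)))
print(atz(w,353.5,69,.09))
rows([(.45,-.41,.22,90)],0,35,7.7)
E
```

```text
(array([ 0.44640678, -0.40651215,  0.10626279]), [np.float64(3.3286016966257086), np.float64(3.3286016966257637)])
[ 0.44464807 -0.40739614  0.09      ]
10
[{"hand": 0, "travel": [10.2, 2.7, 1.1], "yaw": -7.7}, {"hand": 0, "travel": [9.7, 4.0, 1.1], "yaw": -7.7}, {"hand": 0, "travel": [9.1, 5.3, 1.1], "yaw": -7.7}, {"hand": 0, "travel": [8.3, 6.4, 1.1], "yaw": -7.7}, {"hand": 0, "travel": [7.4, 7.5, 1.1], "yaw": -7.7}, {"hand": 0, "travel": [6.3, 8.4, 1.1], "yaw": -7.7}, {"hand": 0, "travel": [5.1, 9.2, 1.1], "yaw": -7.7}, {"hand": 0, "travel": [3.8, 9.8, 1.1], "yaw": -7.7}, {"hand": 0, "travel": [2.5, 10.2, 1.1], "yaw": -7.7}, {"hand": 0, "travel": [1.1, 10.4, 1.1], "yaw": -7.7}]
```

Request:
servo_tool(
  increments=[
    {"hand": 0,"travel": [10.2,2.7,1.1],"yaw": -7.7},
    {"hand": 0,"travel": [9.7,4.0,1.1],"yaw": -7.7},
    {"hand": 0,"travel": [9.1,5.3,1.1],"yaw": -7.7},
    {"hand": 0,"travel": [8.3,6.4,1.1],"yaw": -7.7},
    {"hand": 0,"travel": [7.4,7.5,1.1],"yaw": -7.7},
    {"hand": 0,"travel": [6.3,8.4,1.1],"yaw": -7.7},
    {"hand": 0,"travel": [5.1,9.2,1.1],"yaw": -7.7},
    {"hand": 0,"travel": [3.8,9.8,1.1],"yaw": -7.7},
    {"hand": 0,"travel": [2.5,10.2,1.1],"yaw": -7.7},
    {"hand": 0,"travel": [1.1,10.4,1.1],"yaw": -7.7},
    {"hand": 0,"travel": [0,0,0],"yaw": 0},
    {"hand": 0,"travel": [0,0,0],"yaw": 0},
    {"hand": 0,"travel": [0,0,0],"yaw": 0},
  ],
)

```text
t: 3.0
tcp_pos: [0.4498, -0.4105, 0.2204]
tool_rot: [0.708, 0.706, -0.0, -0.0]
force: [-0.3, 0.2, 0.5]
finger_gap: 0.998
```

```bash
python3 - <<'E'
from h import *
pose()
s=manip.snapshot("wrist"); np.save("w2.npy",s,allow_pickle=True);cv2.imwrite("pics/w2.png",s["pixels"])
s=manip.snapshot("top"); crop(s,"t3.png",430,250,120,90,6)
pose()
E
```

```text
t 3.0 tcp [ 0.4498 -0.4105  0.2204] yaw 89.87 z [-0.001  0.    -1.   ] gap 0.9980328487320601 F [-0.3  0.2  0.5] q [-0.92  0.52  1.49 -0.    1.14 -0.92]
t 3.1 tcp [ 0.4502 -0.4106  0.2204] yaw 89.94 z [-0.  0. -1.] gap 1.0012441730014794 F [ 1. -0. -0.] q [-0.92  0.52  1.48 -0.    1.14 -0.92]
```

View pics/w2.png

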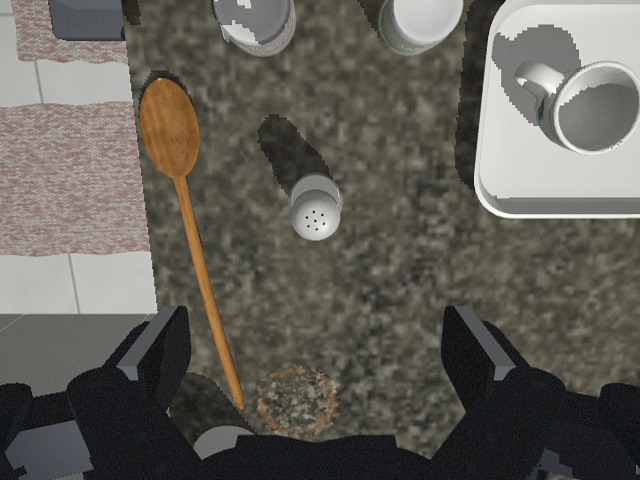

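```bash
python3 - <<'E'
from h import *
np.set_printoptions(precision=4,suppress=True)
w=np.load("w2.npy",allow_pickle=True).item(); w1=np.load("w1.npy",allow_pickle=True).item(); s=manip.snapshot("top"); crop(w,"w2c.png",280,160,80,90,7)
print(tri((w,316,219),(s,495.5,294)),tri((w,316,219),(w1,353.5,69)),tri((w,316,219),(w1,353.5,69),(s,495.5,294)))
print(atz(w,316,219,.09))
E
```

```text
(array([ 0.4506, -0.4083,  0.0946]), [np.float64(1.168618619477884), np.float64(1.1686186194779011)]) (array([ 0.448 , -0.4092,  0.0817]), [np.float64(2.7885721626439848), np.float64(2.788572162644087)]) (array([ 0.4486, -0.4084,  0.0921]), [np.float64(1.890167603165339), np.float64(4.317756307915876), np.float64(2.9186996844033892)])
[ 0.4505 -0.4083  0.09  ]
```

View pics/w2c.png

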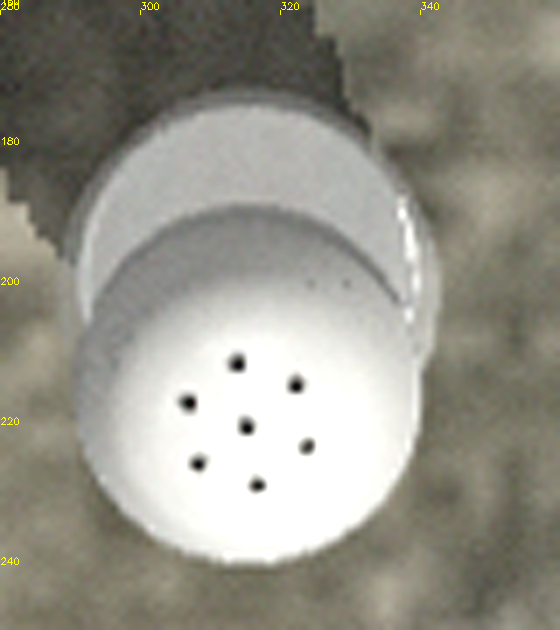

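Request:
servo_tool(
  increments=[
    {"hand": 0,"travel": [2,0,34],"yaw": 0},
    {"hand": 0,"travel": [0,0,40],"yaw": 0},
    {"hand": 0,"travel": [0,0,40],"yaw": 0},
    {"hand": 0,"travel": [0,0,40],"yaw": 0},
    {"hand": 0,"travel": [0,0,20],"yaw": 0},
    {"hand": 0,"travel": [0,0,10],"yaw": 0},
    {"hand": 0,"travel": [0,0,0],"yaw": 0},
    {"hand": 0,"travel": [0,0,0],"yaw": 0},
  ],
)

```text
t: 3.95
tcp_pos: [0.4516, -0.4092, 0.0373]
tool_rot: [0.707, 0.707, -0.0, 0.001]
force: [0.4, -0.7, -0.7]
finger_gap: 1.001
```

Request:
servo_tool(
  increments=[
    {"hand": 0.5,"travel": [0,0,0],"yaw": 0},
    {"hand": 0.7,"travel": [0,0,0],"yaw": 0},
    {"hand": 0.7,"travel": [0,0,0],"yaw": 0},
    {"hand": 0.7,"travel": [0,0,0],"yaw": 0},
    {"hand": 0.7,"travel": [0,0,0],"yaw": 0},
    {"hand": 0.7,"travel": [0,0,0],"yaw": 0},
  ],
  newtons=30,
)

```text
t: 4.55
tcp_pos: [0.4512, -0.4088, 0.0376]
tool_rot: [0.707, 0.708, -0.0, 0.001]
force: [0.1, 0.5, 5.4]
finger_gap: 0.435
```

```bash
python3 - <<'E'
from h import *
pose()
s=manip.snapshot("wrist");cv2.imwrite("pics/w3.png",s["pixels"])
E
```

```text
t 4.55 tcp [ 0.4512 -0.4088  0.0376] yaw 90.07 z [ 0.001 -0.001 -1.   ] gap 0.4353435048877899 F [0.1 0.5 5.4] q [-0.92  0.77  1.61 -0.    0.76 -0.92]
```

View pics/w3.png

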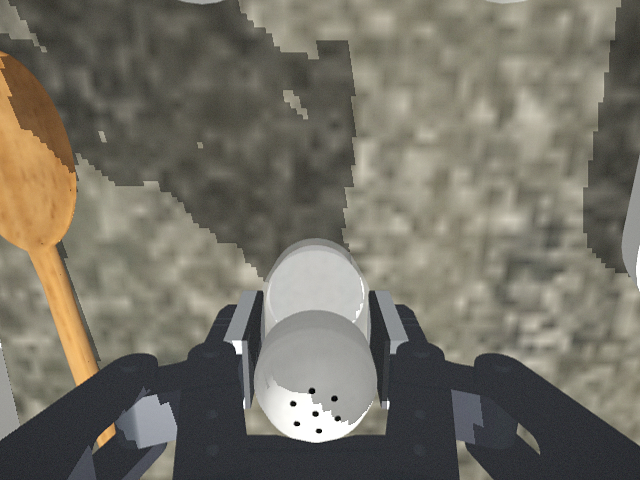

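Request:
servo_tool(
  increments=[
    {"hand": 0.8,"travel": [0,0,0],"yaw": 0},
    {"hand": 0.8,"travel": [0,0,0],"yaw": 0},
    {"hand": 0.8,"travel": [0,0,-10],"yaw": 0},
    {"hand": 0.8,"travel": [0,0,-20],"yaw": 0},
    {"hand": 0.8,"travel": [0,0,-30],"yaw": 0},
    {"hand": 0.8,"travel": [0,0,-30],"yaw": 0},
    {"hand": 0.8,"travel": [0,0,-30],"yaw": 0},
    {"hand": 0.8,"travel": [0,0,-30],"yaw": 0},
    {"hand": 0.8,"travel": [0,0,0],"yaw": 0},
    {"hand": 0.8,"travel": [0,0,0],"yaw": 0},
  ],
)

```text
t: 5.6
tcp_pos: [0.451, -0.4084, 0.1872]
tool_rot: [0.707, 0.707, -0.0, 0.001]
force: [-0.5, 1.0, -1.8]
finger_gap: 0.443
```

```bash
python3 - <<'E'
from h import *
pose()
s=manip.snapshot("wrist");cv2.imwrite("pics/w4.png",s["pixels"])
rows([(.48,-.05,.19,90)],.8,40)
E
```

```text
t 5.6 tcp [ 0.451  -0.4084  0.1872] yaw 90.05 z [ 0.001 -0.001 -1.   ] gap 0.4427140728055151 F [-0.5  1.  -1.8] q [-0.92  0.56  1.52  0.    1.06 -0.92]
9
[{"hand": 0.8, "travel": [39.7, 3.3, -0.5], "yaw": 0.01}, {"hand": 0.8, "travel": [39.7, 3.3, -0.5], "yaw": 0.01}, {"hand": 0.8, "travel": [39.7, 3.3, -0.5], "yaw": 0.01}, {"hand": 0.8, "travel": [39.7, 3.3, -0.5], "yaw": 0.01}, {"hand": 0.8, "travel": [39.7, 3.3, -0.5], "yaw": 0.01}, {"hand": 0.8, "travel": [39.7, 3.3, -0.5], "yaw": 0.01}, {"hand": 0.8, "travel": [39.7, 3.3, -0.5], "yaw": 0.01}, {"hand": 0.8, "travel": [39.7, 3.3, -0.5], "yaw": 0.01}, {"hand": 0.8, "travel": [39.7, 3.3, -0.5], "yaw": 0.01}]
```

View pics/w4.png

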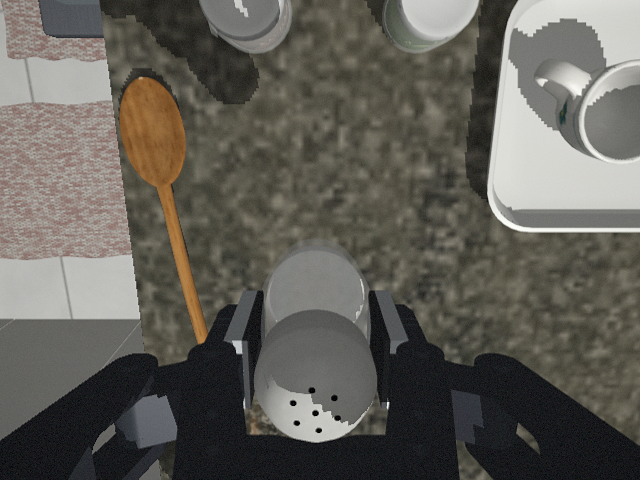

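Request:
servo_tool(
  increments=[
    {"hand": 0.8,"travel": [30,3,-3],"yaw": 0},
    {"hand": 0.8,"travel": [40,3,-3],"yaw": 0},
    {"hand": 0.8,"travel": [40,3,-3],"yaw": 0},
    {"hand": 0.8,"travel": [40,3,-3],"yaw": 0},
    {"hand": 0.8,"travel": [40,3,-3],"yaw": 0},
    {"hand": 0.8,"travel": [40,3,-3],"yaw": 0},
    {"hand": 0.8,"travel": [40,3,-3],"yaw": 0},
    {"hand": 0.8,"travel": [40,3,-3],"yaw": 0},
    {"hand": 0.8,"travel": [40,3,-3],"yaw": 0},
    {"hand": 0.8,"travel": [40,2,-3],"yaw": 0},
    {"hand": 0.8,"travel": [40,0,-3],"yaw": 0},
    {"hand": 0.8,"travel": [40,0,0],"yaw": 0},
    {"hand": 0.8,"travel": [40,0,0],"yaw": 0},
    {"hand": 0.8,"travel": [20,0,0],"yaw": 0},
    {"hand": 0.8,"travel": [0,0,0],"yaw": 0},
    {"hand": 0.8,"travel": [0,0,0],"yaw": 0},
    {"hand": 0.8,"travel": [0,0,0],"yaw": 0},
  ],
)

```text
t: 7.35
tcp_pos: [0.4791, 0.1207, 0.2185]
tool_rot: [0.707, 0.707, -0.001, -0.001]
force: [0.9, -1.3, -1.1]
finger_gap: 0.443
```

```bash
python3 - <<'E'
from h import *
pose()
s=manip.snapshot("wrist");cv2.imwrite("pics/w5.png",s["pixels"]);np.save("w5.npy",s,allow_pickle=True)
s=manip.snapshot("scene");cv2.imwrite("pics/s5.png",s["pixels"])
E
```

```text
t 7.35 tcp [0.4791 0.1207 0.2185] yaw 90.0 z [-0.002 -0.    -1.   ] gap 0.4430316743422921 F [ 0.9 -1.3 -1.1] q [ 0.02  0.37  1.77 -0.    1.    0.02]
```

View pics/w5.png

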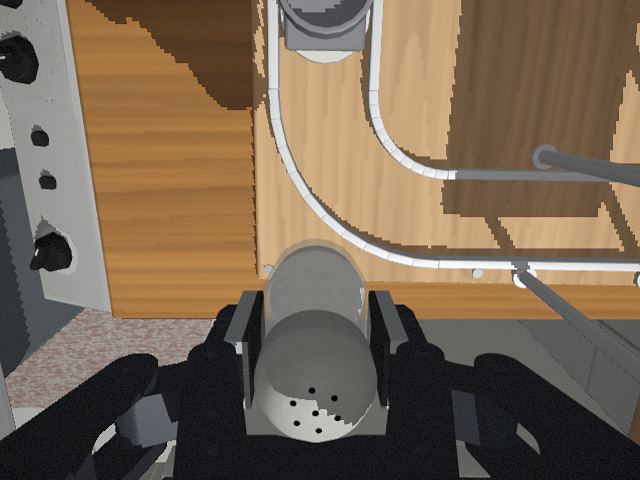

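View pics/s5.png

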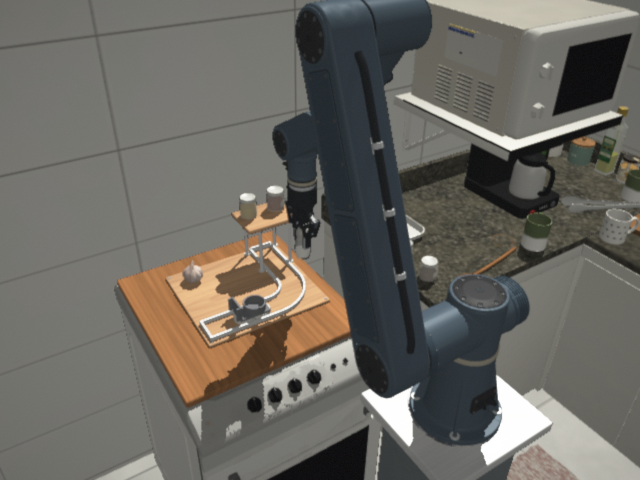

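Request:
servo_tool(
  increments=[
    {"hand": 0.8,"travel": [30,0,0],"yaw": 0},
    {"hand": 0.8,"travel": [40,0,0],"yaw": 0},
    {"hand": 0.8,"travel": [20,0,0],"yaw": 0},
    {"hand": 0.8,"travel": [0,0,0],"yaw": 0},
    {"hand": 0.8,"travel": [0,0,0],"yaw": 0},
    {"hand": 0.8,"travel": [0,0,0],"yaw": 0},
  ],
)

```text
t: 8.05
tcp_pos: [0.4795, 0.2104, 0.2192]
tool_rot: [0.707, 0.707, -0.0, 0.0]
force: [0.5, -0.5, -0.5]
finger_gap: 0.441
```

```bash
python3 - <<'E'
from h import *
pose()
s=manip.snapshot("wrist");cv2.imwrite("pics/w6.png",s["pixels"]);np.save("w6.npy",s,allow_pickle=True)
w5=np.load("w5.npy",allow_pickle=True).item()
crop(w5,"w5c.png",250,0,150,120,5); crop(w5,"w5d.png",420,130,220,160,3)
E
```

```text
t 8.05 tcp [0.4795 0.2104 0.2192] yaw 89.97 z [-0.    -0.001 -1.   ] gap 0.44115885105453967 F [ 0.5 -0.5 -0.5] q [ 0.2   0.41  1.7  -0.    1.04  0.2 ]
```

View pics/w6.png

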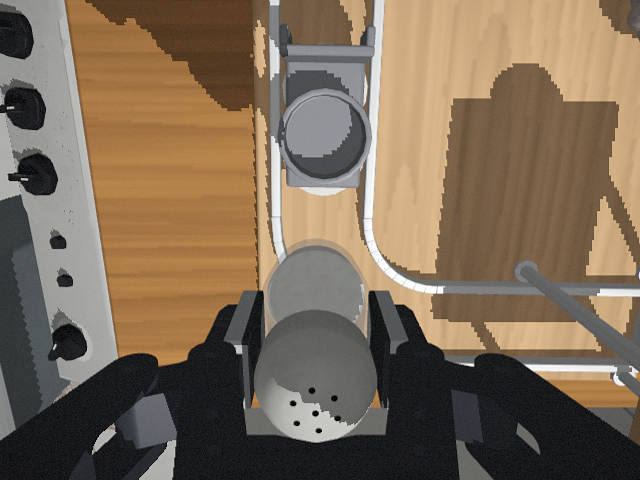

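View pics/w5d.png

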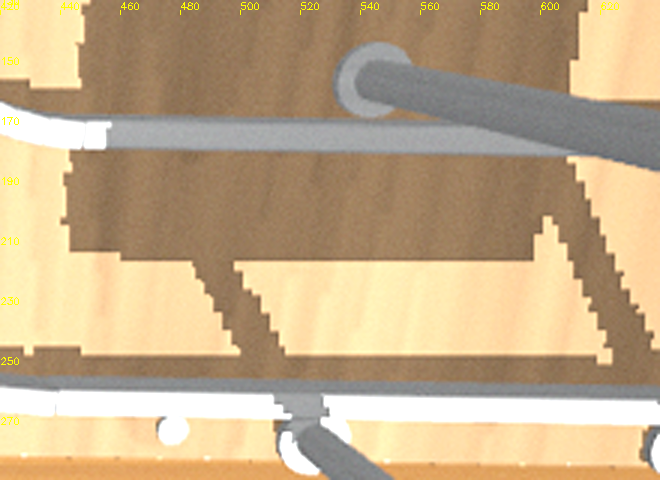

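```bash
python3 - <<'E'
from h import *
w6=np.load("w6.npy",allow_pickle=True).item()
crop(w6,"w6c.png",255,0,140,120,5); crop(w6,"w6d.png",255,90,140,120,5); 
E
```

```text
(no output)
```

View pics/w6c.png

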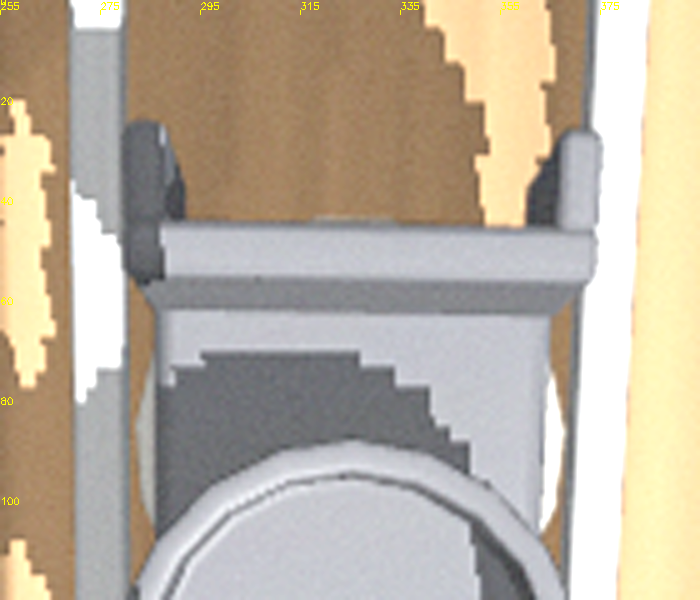

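View pics/w6d.png

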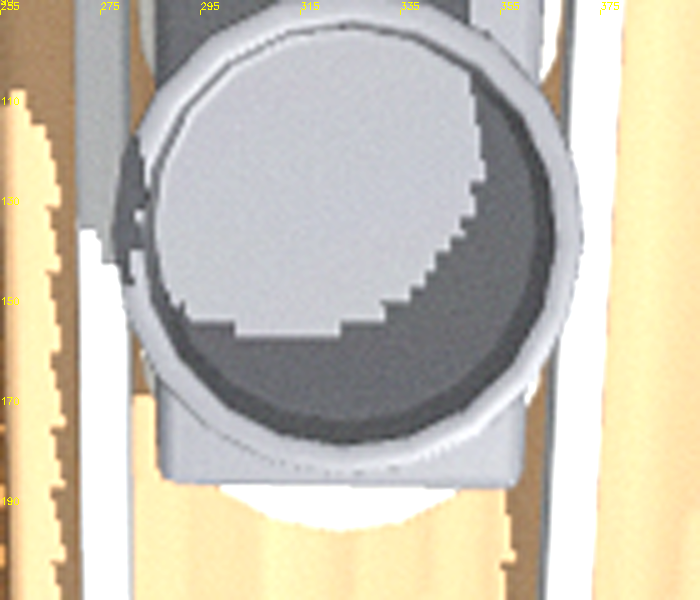

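```bash
python3 - <<'E'
from h import *
np.set_printoptions(precision=4,suppress=True)
w6=np.load("w6.npy",allow_pickle=True).item();w5=np.load("w5.npy",allow_pickle=True).item()
s=manip.snapshot("top")
print("cup",atz(w6,325.5,136,.087), tri((w6,325.5,136),(s,226,287)))
L=[atz(w6,u,v,.056) for u,v in [(279.7,20),(281,180)]];R=[atz(w6,u,v,.056) for u,v in [(372,20),(364.5,190)]]
print(L,R)
I=[atz(w5,u,v,.056) for u,v in [(480,179.3),(600,182)]];O=[atz(w5,u,v,.056) for u,v in [(480,259.5),(600,262)]]
print(I,O)
print("plate", atz(w6,287,55,.105),atz(w6,373,55,.105),"front top edge / rear top edge",atz(w6,330,45.5,.105),atz(w6,330,54,.105))
E
```

```text
cup [0.4861 0.2658 0.087 ] (array([0.4844, 0.2662, 0.0828]), [np.float64(1.935422823599341), np.float64(1.9354228235993645)])
[array([0.4566, 0.3376, 0.056 ]), array([0.455, 0.233, 0.056])] [array([0.5166, 0.3376, 0.056 ]), array([0.5153, 0.2257, 0.056 ])]
[array([0.5972, 0.1441, 0.056 ]), array([0.6836, 0.1422, 0.056 ])] [array([0.6039, 0.083 , 0.056 ]), array([0.6952, 0.081 , 0.056 ])]
plate [0.464  0.3111 0.105 ] [0.5119 0.3111 0.105 ] front top edge / rear top edge [0.4879 0.316  0.105 ] [0.4879 0.3116 0.105 ]
```

```bash
python3 - <<'E'
from h import *
w6=np.load("w6.npy",allow_pickle=True).item()
p=np.array([0.4795,0.2104,0.2192])
for u,v in [(315.4,413.8)]: print(1000*(atz(w6,u,v,p[2]-.0376+.09)-p))
rows([(.4855,.266,.2185,90),(.4855,.266,.12,90)],.8,28)
E
```

```text
[ 0.26993849 -1.42670075 52.4       ]
6
[{"hand": 0.8, "travel": [27.8, 3.0, 0.4], "yaw": -0.02}, {"hand": 0.8, "travel": [27.8, 3.0, 0.4], "yaw": -0.02}, {"hand": 0.8, "travel": [-0.0, -0.0, 24.6], "yaw": -0.0}, {"hand": 0.8, "travel": [-0.0, -0.0, 24.6], "yaw": -0.0}, {"hand": 0.8, "travel": [-0.0, -0.0, 24.6], "yaw": -0.0}, {"hand": 0.8, "travel": [-0.0, -0.0, 24.6], "yaw": -0.0}]
```

Request:
servo_tool(
  increments=[
    {"hand": 0.8,"travel": [28,3,0],"yaw": 0},
    {"hand": 0.8,"travel": [29,3,0],"yaw": 0},
    {"hand": 0.8,"travel": [0,0,25],"yaw": 0},
    {"hand": 0.8,"travel": [0,0,30],"yaw": 0},
    {"hand": 0.8,"travel": [0,0,29],"yaw": 0},
    {"hand": 0.8,"travel": [0,0,0],"yaw": 0},
    {"hand": 0.8,"travel": [0,0,0],"yaw": 0},
    {"hand": 0.8,"travel": [0,0,0],"yaw": 0},
  ],
)

```text
t: 8.95
tcp_pos: [0.4868, 0.2686, 0.1368]
tool_rot: [0.707, 0.707, 0.001, 0.001]
force: [0.2, 0.0, -0.9]
finger_gap: 0.438
```

```bash
python3 - <<'E'
from h import *
pose()
s=manip.snapshot("wrist");crop(s,"w7.png",200,230,240,180,3)
s=manip.snapshot("scene");crop(s,"s7.png",190,220,140,120,5)
E
```

```text
t 8.95 tcp [0.4868 0.2686 0.1368] yaw 90.01 z [ 0.003  0.001 -1.   ] gap 0.4382029921475706 F [ 0.2  0.  -0.9] q [ 0.3   0.56  1.7  -0.    0.88  0.3 ]
```

View pics/w7.png

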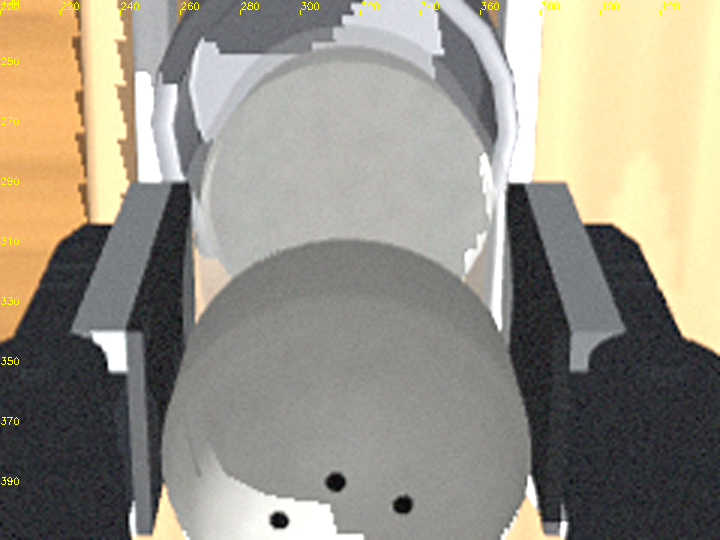

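View pics/s7.png

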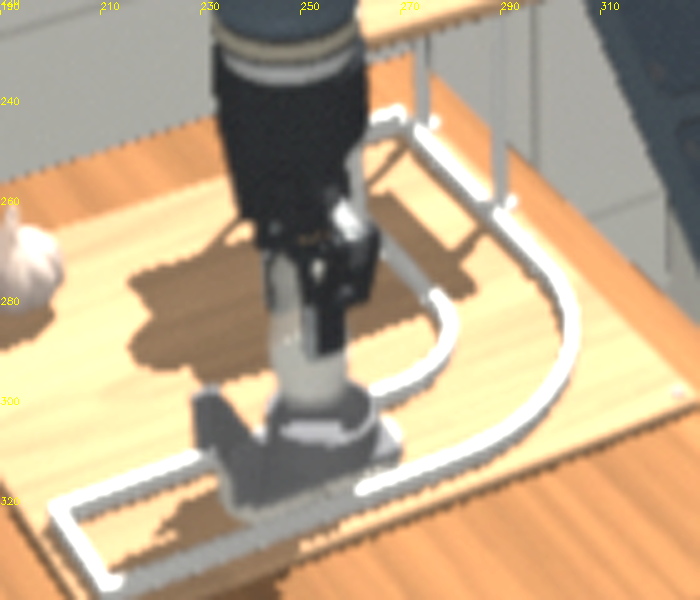

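Request:
servo_tool(
  increments=[
    {"hand": 0.8,"travel": [-1,-1,0],"yaw": 0},
    {"hand": 0.8,"travel": [0,0,0],"yaw": 0},
    {"hand": 0.8,"travel": [0,0,0],"yaw": 0},
  ],
)

```text
t: 9.35
tcp_pos: [0.4845, 0.2676, 0.1358]
tool_rot: [0.707, 0.707, 0.0, 0.0]
force: [0.1, -0.4, -1.0]
finger_gap: 0.437
```

Request:
servo_tool(
  increments=[
    {"hand": 0.8,"travel": [0,0,8],"yaw": 0},
    {"hand": 0.8,"travel": [0,0,8],"yaw": 0},
    {"hand": 0.8,"travel": [0,0,6],"yaw": 0},
    {"hand": 0.8,"travel": [0,0,3],"yaw": 0},
    {"hand": 0.8,"travel": [0,0,0],"yaw": 0},
    {"hand": 0.8,"travel": [0,0,0],"yaw": 0},
  ],
)

```text
t: 9.95
tcp_pos: [0.4844, 0.2677, 0.1101]
tool_rot: [0.707, 0.707, -0.0, -0.0]
force: [-0.1, -0.1, -0.7]
finger_gap: 0.441
```

Request:
servo_tool(
  increments=[
    {"hand": 0.8,"travel": [0,0,2],"yaw": 0},
    {"hand": 0.8,"travel": [0,0,2],"yaw": 0},
    {"hand": 0.8,"travel": [0,0,1],"yaw": 0},
    {"hand": 0.8,"travel": [0,0,0],"yaw": 0},
    {"hand": 0.8,"travel": [0,0,0],"yaw": 0},
  ],
)

```text
t: 10.45
tcp_pos: [0.4844, 0.2676, 0.1053]
tool_rot: [0.707, 0.707, 0.0, 0.0]
force: [-0.2, -0.1, -1.4]
finger_gap: 0.438
```

Request:
servo_tool(
  increments=[
    {"hand": 0.8,"travel": [0,0,1],"yaw": 0},
    {"hand": 0.8,"travel": [0,0,1],"yaw": 0},
    {"hand": 0.8,"travel": [0,0,0],"yaw": 0},
    {"hand": 0.8,"travel": [0,0,0],"yaw": 0},
  ],
)

```text
t: 10.85
tcp_pos: [0.4845, 0.2676, 0.1037]
tool_rot: [0.707, 0.707, 0.0, 0.0]
force: [-1.0, 0.5, 3.2]
finger_gap: 0.436
```

Request:
servo_tool(
  increments=[
    {"hand": 0.5,"travel": [0,0,0],"yaw": 0},
    {"hand": 0.45,"travel": [0,0,0],"yaw": 0},
    {"hand": 0.35,"travel": [0,0,0],"yaw": 0},
    {"hand": 0.25,"travel": [0,0,0],"yaw": 0},
    {"hand": 0.15,"travel": [0,0,0],"yaw": 0},
    {"hand": 0.0,"travel": [0,0,0],"yaw": 0},
    {"hand": 0,"travel": [0,0,0],"yaw": 0},
    {"hand": 0,"travel": [0,0,0],"yaw": 0},
  ],
)

```text
t: 11.65
tcp_pos: [0.4844, 0.2676, 0.1033]
tool_rot: [0.707, 0.707, -0.0, -0.0]
force: [0.4, -0.2, 0.2]
finger_gap: 1.0
```

```bash
python3 - <<'E'
from h import *
pose()
s=manip.snapshot("wrist");cv2.imwrite("pics/w8.png",s["pixels"])
E
```

```text
t 11.65 tcp [0.4844 0.2676 0.1033] yaw 90.05 z [-0.  0. -1.] gap 0.9998284582234515 F [ 0.4 -0.2  0.2] q [0.3  0.62 1.72 0.   0.8  0.3 ]
```

View pics/w8.png

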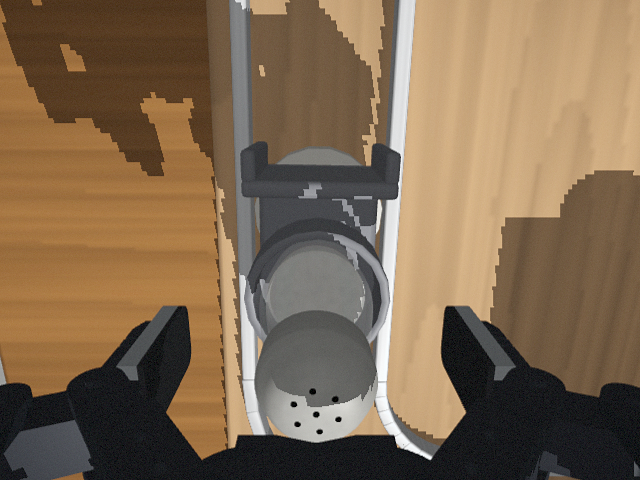

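Request:
servo_tool(
  increments=[
    {"hand": 0,"travel": [0,0,-20],"yaw": 0},
    {"hand": 0,"travel": [0,0,-40],"yaw": 0},
    {"hand": 0,"travel": [0,0,-40],"yaw": 0},
    {"hand": 0,"travel": [0,0,-30],"yaw": 0},
    {"hand": 0,"travel": [0,0,0],"yaw": 0},
  ],
)

```text
t: 12.2
tcp_pos: [0.4873, 0.2686, 0.2381]
tool_rot: [0.707, 0.707, 0.005, 0.002]
force: [-0.0, 0.5, -0.5]
finger_gap: 1.003
```

```bash
python3 - <<'E'
from h import *
pose()
s=manip.snapshot("wrist");crop(s,"w9.png",230,60,180,140,4)
s=manip.snapshot("scene");crop(s,"s9.png",190,200,140,120,5)
rows([(.4875,.403,.233,-1)],0,30,8.3)
E
```

```text
t 12.2 tcp [0.4873 0.2686 0.2381] yaw 90.06 z [ 0.01   0.003 -1.   ] gap 1.002723532951898 F [-0.   0.5 -0.5] q [ 0.3   0.42  1.61 -0.    1.1   0.3 ]
11
[{"hand": 0, "travel": [12.3, 0.3, 0.1], "yaw": 8.28}, {"hand": 0, "travel": [12.2, -1.5, 0.1], "yaw": 8.28}, {"hand": 0, "travel": [11.9, -3.2, 0.1], "yaw": 8.28}, {"hand": 0, "travel": [11.3, -4.9, 0.1], "yaw": 8.28}, {"hand": 0, "travel": [10.5, -6.5, 0.1], "yaw": 8.28}, {"hand": 0, "travel": [9.4, -7.9, 0.1], "yaw": 8.28}, {"hand": 0, "travel": [8.2, -9.2, 0.1], "yaw": 8.28}, {"hand": 0, "travel": [6.8, -10.3, 0.1], "yaw": 8.28}, {"hand": 0, "travel": [5.2, -11.1, 0.1], "yaw": 8.28}, {"hand": 0, "travel": [3.6, -11.8, 0.1], "yaw": 8.28}, {"hand": 0, "travel": [1.8, -12.2, 0.1], "yaw": 8.28}]
```

View pics/w9.png

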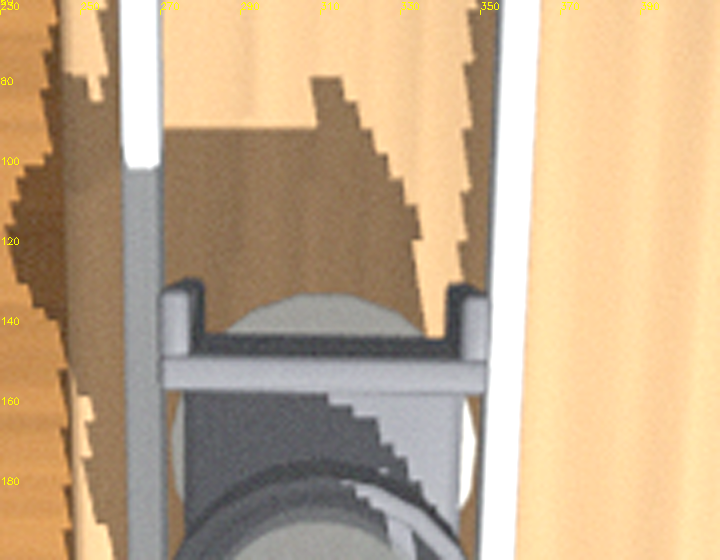

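View pics/s9.png

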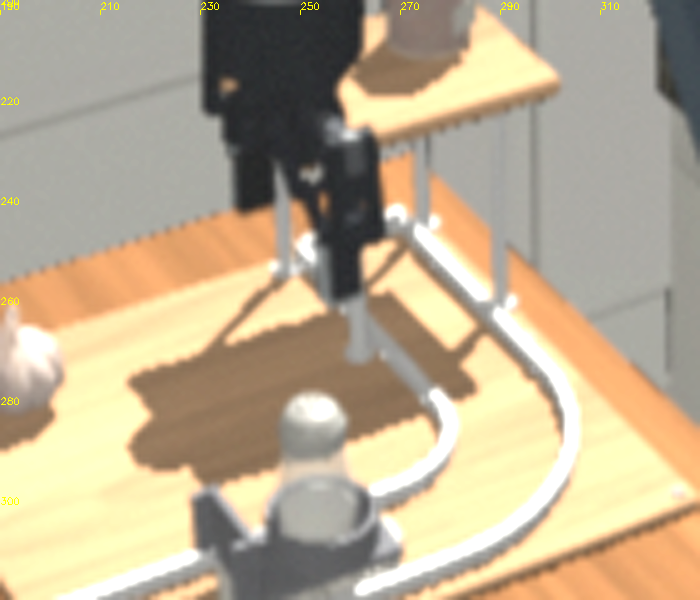

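Shaker stands in the cup (cap at about (252,283) in the scene view, foot inside the rim). Now I move behind the push plate.

Request:
servo_tool(
  increments=[
    {"hand": 0,"travel": [12.3,0.3,0],"yaw": 8.3},
    {"hand": 0,"travel": [12.2,-1.5,0],"yaw": 8.3},
    {"hand": 0,"travel": [11.9,-3.2,0],"yaw": 8.3},
    {"hand": 0,"travel": [11.3,-4.9,0],"yaw": 8.3},
    {"hand": 0,"travel": [10.5,-6.5,0],"yaw": 8.3},
    {"hand": 0,"travel": [9.4,-7.9,0],"yaw": 8.3},
    {"hand": 0,"travel": [8.2,-9.2,0],"yaw": 8.3},
    {"hand": 0,"travel": [6.8,-10.3,0],"yaw": 8.3},
    {"hand": 0,"travel": [5.2,-11.1,0],"yaw": 8.3},
    {"hand": 0,"travel": [3.6,-11.8,0],"yaw": 8.3},
    {"hand": 0,"travel": [1.8,-12.2,0],"yaw": 8.1},
    {"hand": 0,"travel": [0,0,0],"yaw": 0},
    {"hand": 0,"travel": [0,0,0],"yaw": 0},
  ],
)

```text
t: 13.6
tcp_pos: [0.4868, 0.4024, 0.2314]
tool_rot: [1.0, -0.007, -0.002, 0.001]
force: [-0.6, -0.0, 0.3]
finger_gap: 0.998
```

```bash
python3 - <<'E'
from h import *
pose()
s=manip.snapshot("wrist");cv2.imwrite("pics/w10.png",s["pixels"]); np.save("w10.npy",s,allow_pickle=True)
s=manip.snapshot("top");crop(s,"t10.png",150,190,170,130,4)
E
```

```text
t 13.6 tcp [0.4868 0.4024 0.2314] yaw -0.85 z [-0.003 -0.002 -1.   ] gap 0.9980986447189101 F [-0.6 -0.   0.3] q [ 0.51  0.54  1.41 -0.    1.2   2.1 ]
```

View pics/w10.png

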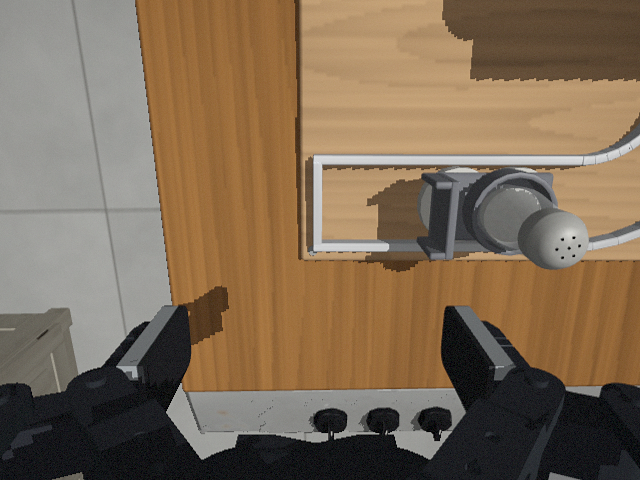

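View pics/t10.png

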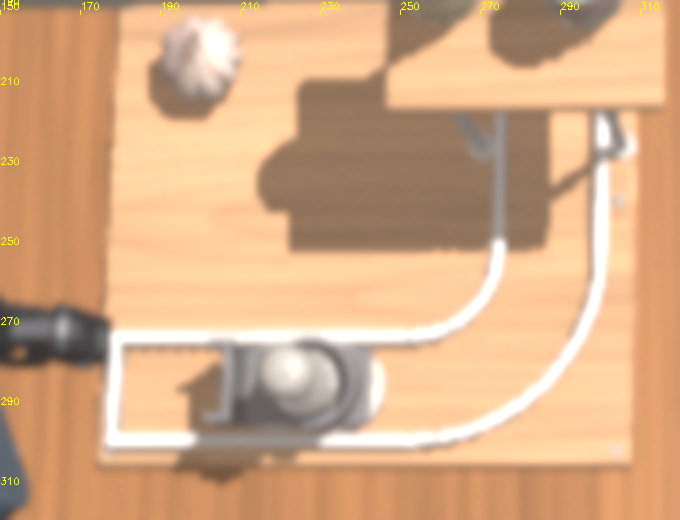

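```bash
python3 - <<'E'
from h import *
np.set_printoptions(precision=4,suppress=True)
w=np.load("w10.npy",allow_pickle=True).item()
crop(w,"w10c.png",300,140,300,130,2)
crop(w,"w10d.png",300,145,170,120,4)
# where does current front finger sit: tool +y 42.5..57 at tip
E
```

```text
(no output)
```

View pics/w10d.png

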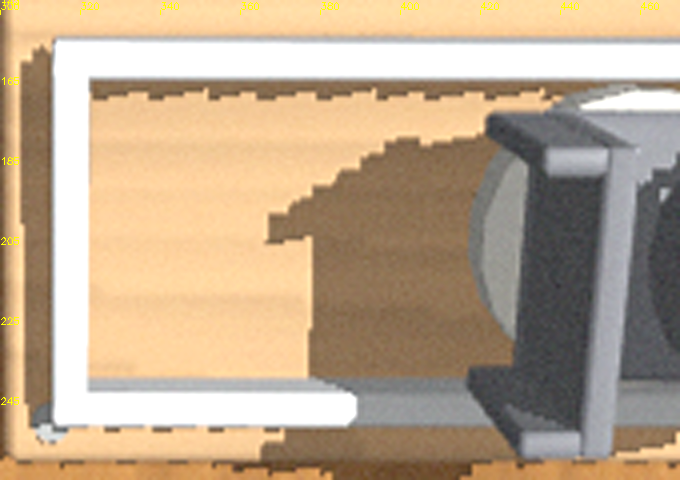

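```bash
python3 - <<'E'
from h import *
np.set_printoptions(precision=4,suppress=True)
w=np.load("w10.npy",allow_pickle=True).item()
a=atz(w,322,164.5,.056);b=atz(w,322,242.5,.056);c=atz(w,440,164.7,.056);c2=atz(w,560,165.5,.056)
print(a,b,c,c2,np.degrees(np.arctan2(c[0]-a[0],a[1]-c[1])))
print("plate rear top", atz(w,452,186,.105),atz(w,446,256,.105))
th=np.radians(-1);T=np.array([.573,.1138]);Rm=np.array([[np.cos(th),-np.sin(th)],[np.sin(th),np.cos(th)]])
print("slide coords of start:",Rm.T@(((a+b)/2)[:2]-T)*1000)
E
cat > plan.py <<'E'
from h import *
th=np.radians(-1.0);T=np.array([.573,.1138]);Rm=np.array([[np.cos(th),-np.sin(th)],[np.sin(th),np.cos(th)]])
def P(s): # centre line in mm, s=0 at start of bend
    if s<0: return np.array([-90,90-s])
    L=90*np.pi/2
    if s<L:
        a=s/90; return np.array([-90*np.cos(a),90-90*np.sin(a)])
    return np.array([s-L,0.])
from scipy.optimize import brentq
def carrier(s): # s of rear disc
    r=P(s); f=P(brentq(lambda u:np.linalg.norm(P(u)-r)-44,s+40,s+50)); h=(f-r)/44
    return (r+f)/2,h
def tcp(s,off):
    o,h=carrier(s); p=o-(44+off)*h; w=Rm@p/1000+T; hw=Rm@h
    return np.array([w[0],w[1],0,np.degrees(np.arctan2(hw[1],hw[0]))+90]),o,h
E
```

```text
[0.5182 0.3975 0.056 ] [0.4575 0.3982 0.056 ] [0.5167 0.3101 0.056 ] [0.5148 0.221  0.056 ] -0.9403030468840391
plate rear top [0.5097 0.3157 0.105 ] [0.4626 0.3161 0.105 ]
slide coords of start: [-90.0826 282.5105]
```

Request:
servo_tool(
  increments=[
    {"hand": 0,"travel": [0.7,0,30],"yaw": 0},
    {"hand": 0,"travel": [0,0,40],"yaw": 0},
    {"hand": 0,"travel": [0,0,40],"yaw": 0},
    {"hand": 0,"travel": [0,0,35],"yaw": 0},
    {"hand": 0,"travel": [0,0,16],"yaw": 0},
    {"hand": 0,"travel": [0,0,0],"yaw": 0},
    {"hand": 0,"travel": [0,0,0],"yaw": 0},
  ],
)

```text
t: 14.4
tcp_pos: [0.4888, 0.4027, 0.0725]
tool_rot: [1.0, -0.009, 0.0, 0.0]
force: [-0.3, -0.6, 1.3]
finger_gap: 0.995
```

```bash
python3 - <<'E'
from h import *
pose()
s=manip.snapshot("wrist");cv2.imwrite("pics/w11.png",s["pixels"]); 
s=manip.snapshot("scene");crop(s,"s11.png",160,200,170,150,5)
s=manip.snapshot("top");crop(s,"t11.png",100,220,170,100,4)
E
```

```text
t 14.4 tcp [0.4888 0.4027 0.0725] yaw -1.04 z [ 0. -0. -1.] gap 0.9952372507372069 F [-0.3 -0.6  1.3] q [ 0.51  0.74  1.53 -0.    0.87  2.1 ]
```

View pics/w11.png

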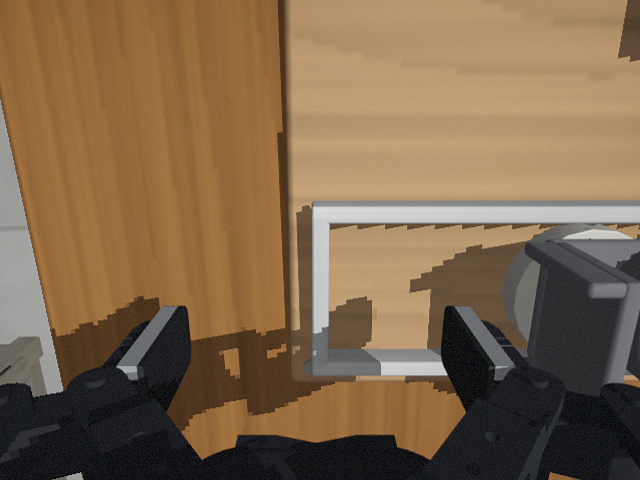

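View pics/s11.png

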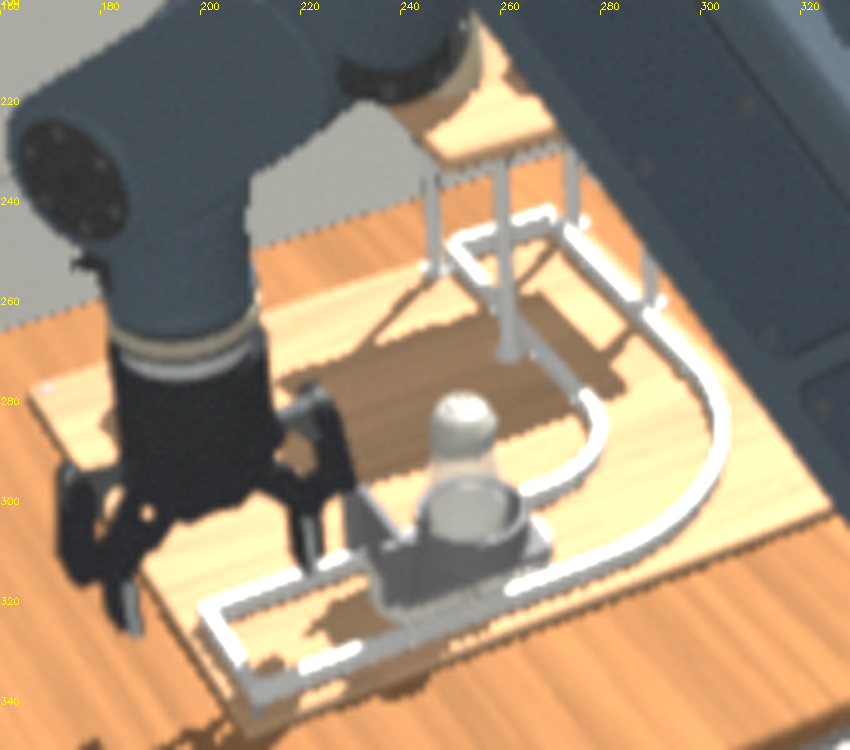

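View pics/t11.png

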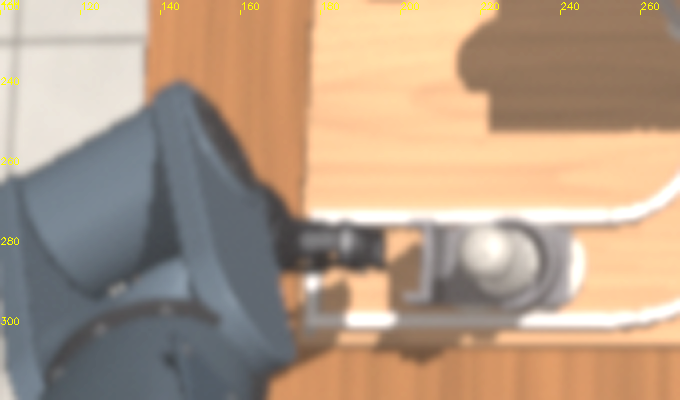

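```bash
python3 - <<'E'
from plan import *
s=manip.snapshot("top")
for z in (.08,.1,.12,.14): print(z,atz(s,197,283,z)[1]-.4027)
s=manip.snapshot("scene")
# project points ahead of tool axis for checking knuckle: at x=.4888-.0 , dy, z
for dy in (.0425,.057,.065,.075):
    print(dy,[np.round(proj(s,[.4888,.4027-dy,z]),1) for z in (.083,.10,.12,.14,.16)])
crop(s,"s12.png",165,250,90,80,8)
E
```

```text
0.08 -0.059373125129834836
0.1 -0.06488834889305589
0.12 -0.07040357265627689
0.14 -0.07591879641949795
0.0425 [array([219.8, 313.9]), array([219.2, 308.8]), array([218.6, 302.7]), array([217.9, 296.5]), array([217.2, 290.1])]
0.057 [array([225. , 311.9]), array([224.5, 306.8]), array([223.9, 300.7]), array([223.3, 294.5]), array([222.6, 288.2])]
0.065 [array([227.9, 310.9]), array([227.4, 305.7]), array([226.8, 299.6]), array([226.2, 293.5]), array([225.6, 287.2])]
0.075 [array([231.4, 309.5]), array([231. , 304.4]), array([230.4, 298.3]), array([229.8, 292.1]), array([229.3, 285.9])]
```

View pics/s12.png

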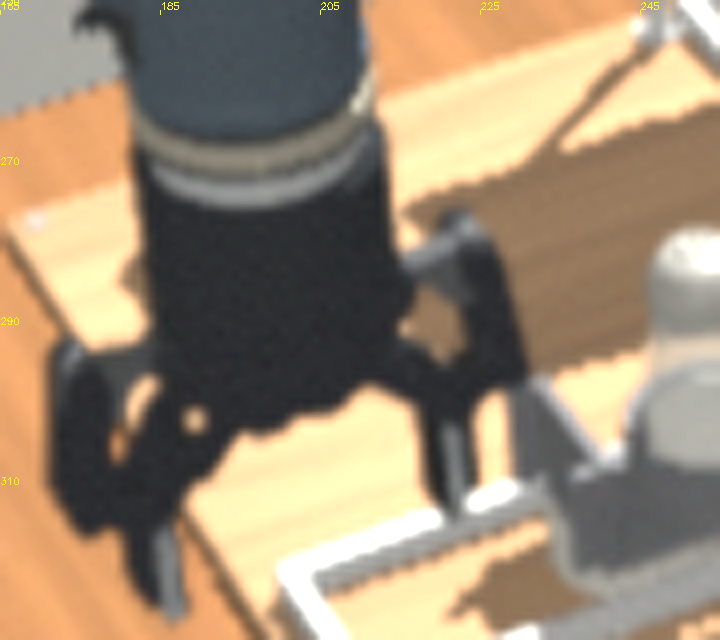

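Request:
servo_tool(
  increments=[
    {"hand": 0,"travel": [0,-8,0],"yaw": 0},
    {"hand": 0,"travel": [0,0,12],"yaw": 0},
    {"hand": 0,"travel": [0,0,10],"yaw": 0},
    {"hand": 0,"travel": [0,0,0],"yaw": 0},
    {"hand": 0,"travel": [0,5,0],"yaw": 0},
    {"hand": 0,"travel": [0,5,0],"yaw": 0},
    {"hand": 0,"travel": [0,5,0],"yaw": 0},
    {"hand": 0,"travel": [0,5,0],"yaw": 0},
    {"hand": 0,"travel": [0,5,0],"yaw": 0},
    {"hand": 0,"travel": [0,5,0],"yaw": 0},
    {"hand": 0,"travel": [0,0,0],"yaw": 0},
  ],
)

```text
t: 15.75
tcp_pos: [0.488, 0.3802, 0.0504]
tool_rot: [1.0, -0.01, -0.0, 0.0]
force: [0.6, 0.2, 0.6]
finger_gap: 1.0
```

```bash
python3 - <<'E'
from plan import *
pose()
s=manip.snapshot("wrist");cv2.imwrite("pics/w13.png",s["pixels"]); 
s=manip.snapshot("scene");crop(s,"s13.png",170,240,100,85,8)
s=manip.snapshot("top");crop(s,"t13.png",150,230,130,90,6)
E
```

```text
t 15.75 tcp [0.488  0.3802 0.0504] yaw -1.09 z [-0. -0. -1.] gap 0.9996538941308828 F [0.6 0.2 0.6] q [ 0.48  0.76  1.58 -0.    0.81  2.07]
```

View pics/s13.png

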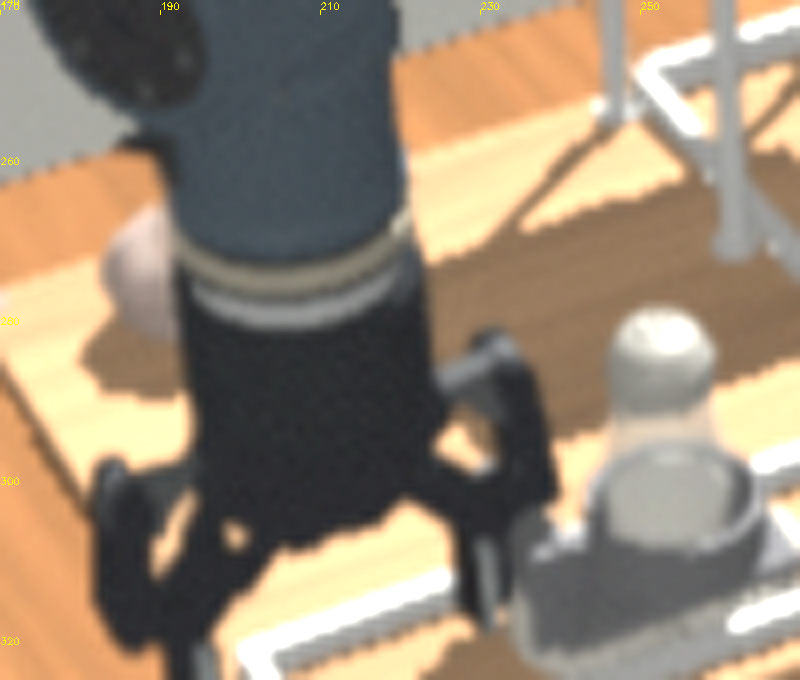

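View pics/t13.png

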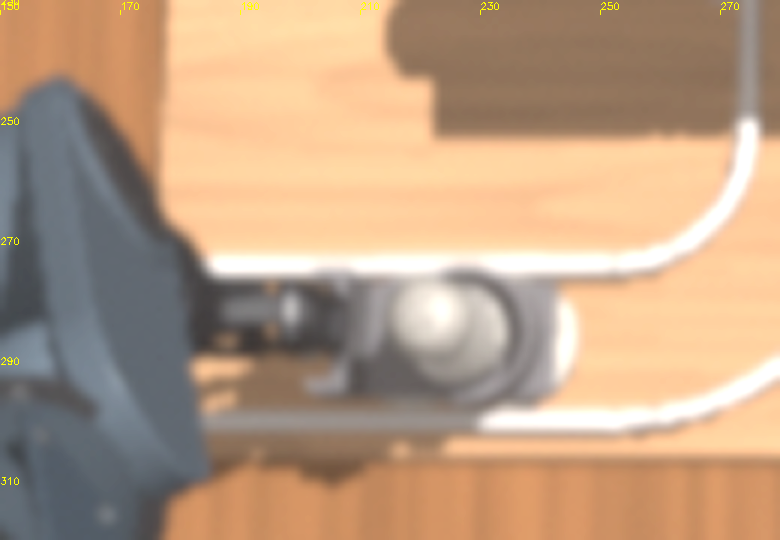

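View pics/w13.png

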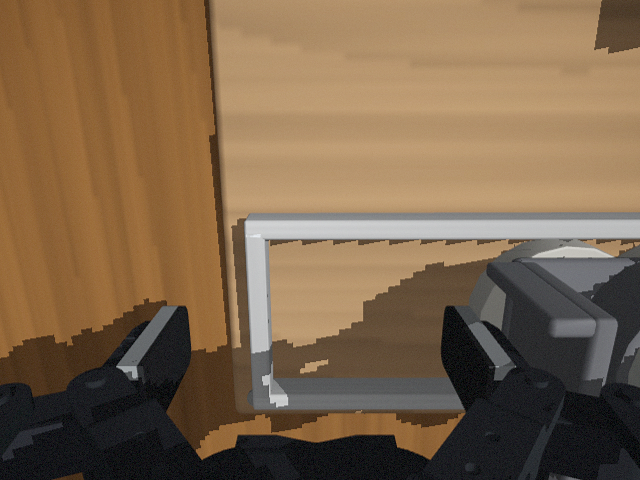

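```bash
python3 - <<'E'
from plan import *
s=manip.snapshot("scene");t=manip.snapshot("top")
f=lambda c,p:np.round(proj(c,p),1)
print("plate top rear edge L,M,R", [f(s,[.4865+dx,.317,.105]) for dx in (.0265,0,-.0265)])
print("plate top M in top",f(t,[.4865,.317,.105]),"disc front",f(t,[.4855,.274-.051,.056]))
for dy in (.065,.07,.075,.08): print(dy,[f(s,[.4870,.3802-dy,z]) for z in (.09,.1,.11,.12,.14)])
E
```

```text
plate top rear edge L,M,R [array([230.5, 296.3]), array([235., 302.]), array([239.7, 307.8])]
plate top M in top [204.5 284.9] disc front [244.8 286.7]
0.065 [array([236. , 306.1]), array([235.7, 303.1]), array([235.5, 300.1]), array([235.2, 297.1]), array([234.7, 290.9])]
0.07 [array([237.7, 305.5]), array([237.5, 302.5]), array([237.2, 299.4]), array([237. , 296.4]), array([236.5, 290.2])]
0.075 [array([239.5, 304.8]), array([239.3, 301.8]), array([239. , 298.8]), array([238.8, 295.7]), array([238.3, 289.6])]
0.08 [array([241.3, 304.2]), array([241. , 301.2]), array([240.8, 298.1]), array([240.5, 295.1]), array([240.1, 288.9])]
```

Request:
servo_tool(
  increments=[
    {"hand": 0,"travel": [0,5,0],"yaw": 0},
    {"hand": 0,"travel": [0,5,0],"yaw": 0},
    {"hand": 0,"travel": [0,5,0],"yaw": 0},
    {"hand": 0,"travel": [0,0,0],"yaw": 0},
    {"hand": 0,"travel": [0,0,0],"yaw": 0},
  ],
)

```text
t: 16.5
tcp_pos: [0.4875, 0.3653, 0.0501]
tool_rot: [1.0, -0.009, -0.0, 0.0]
force: [-0.4, 1.5, 0.3]
finger_gap: 0.999
```

```bash
python3 - <<'E'
from plan import *
pose()
s=manip.snapshot("wrist");cv2.imwrite("pics/w14.png",s["pixels"]); 
s=manip.snapshot("scene");crop(s,"s14.png",170,240,100,85,8)
s=manip.snapshot("top");crop(s,"t14.png",150,230,130,90,6)
E
```

```text
t 16.5 tcp [0.4875 0.3653 0.0501] yaw -1.07 z [-0.001 -0.001 -1.   ] gap 0.9994717750867849 F [-0.4  1.5  0.3] q [ 0.46  0.75  1.6  -0.    0.79  2.05]
```

View pics/s14.png

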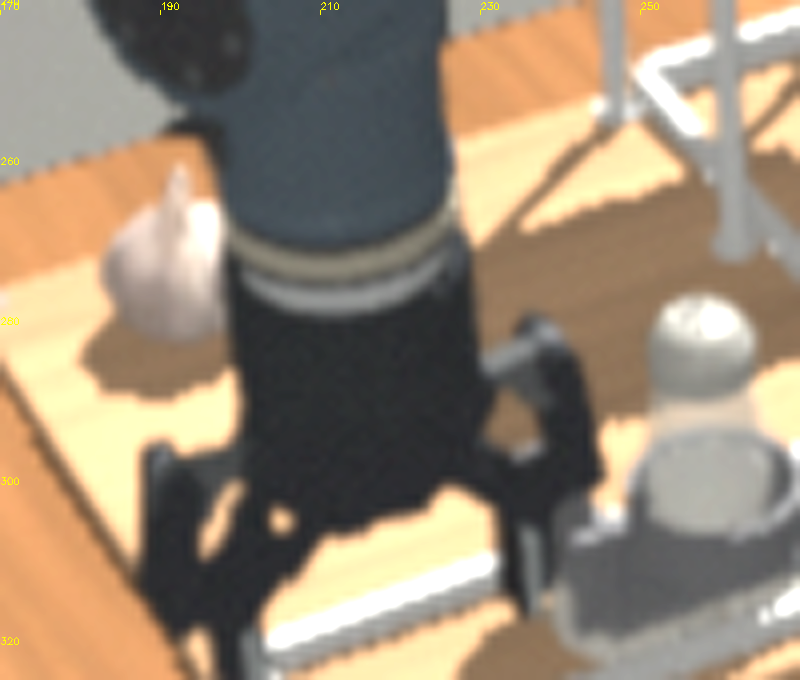

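View pics/t14.png

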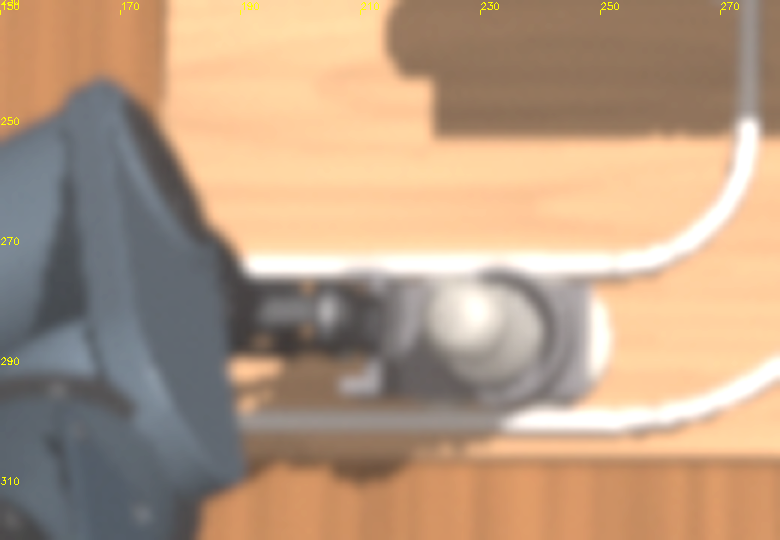

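View pics/w14.png

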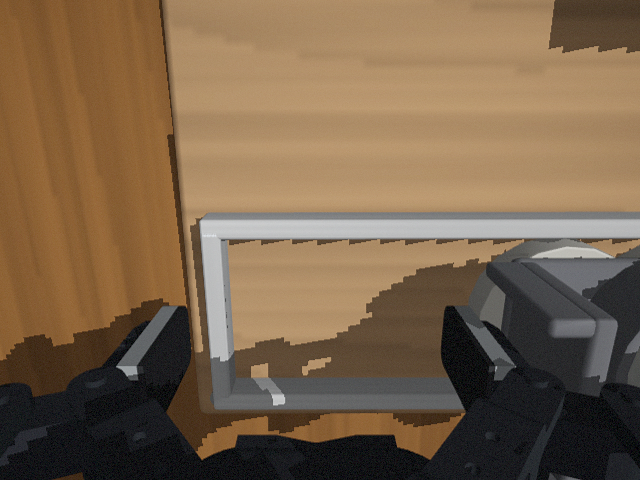

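```bash
python3 - <<'E'
from plan import *
np.set_printoptions(precision=4,suppress=True)
s=manip.snapshot("wrist");t=manip.snapshot("top")
crop(s,"w15.png",470,230,170,130,4)
print(atz(s,524,265,.105),atz(s,552,325,.105))
print("disc front", atz(t,251.7,287,.056), atz(t,245.7,287,.056))
E
```

```text
[0.526  0.3199 0.105 ] [0.5112 0.3118 0.105 ]
disc front [0.4843 0.205  0.056 ] [0.4846 0.2207 0.056 ]
```

View pics/w15.png

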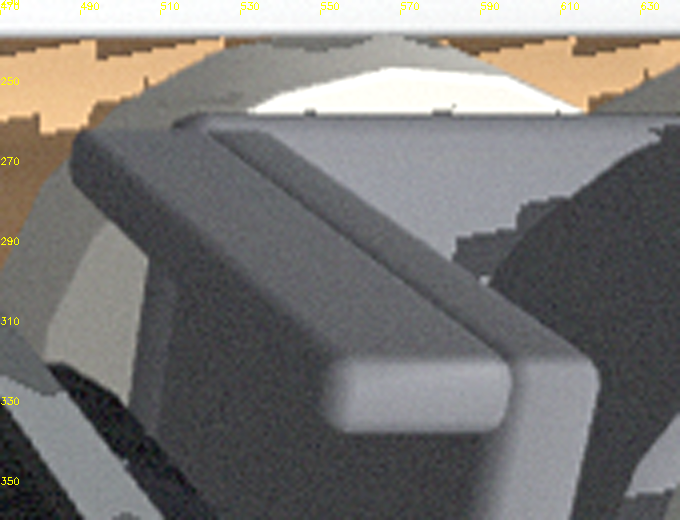

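```bash
python3 - <<'E'
from plan import *
np.set_printoptions(precision=4,suppress=True)
s=manip.snapshot("wrist")
p=manip.sense()['tcp_pos']
for u,v in [(553,330),(596,330),(594,345)]: print(atz(s,u,v,.105), (atz(s,u,v,.105)-p))
for off in (58,60,63):
  import plan
  y=p[1]-off/1000
  print(off,"carrier slide y approx",Rm.T@(np.array([p[0],y])-T)*1000)
E
```

```text
[0.51   0.3115 0.105 ] [ 0.0223 -0.0545  0.0548]
[0.5098 0.3016 0.105 ] [ 0.0221 -0.0644  0.0548]
[0.5059 0.3014 0.105 ] [ 0.0182 -0.0646  0.0548]
58 carrier slide y approx [-88.6881 192.6883]
60 carrier slide y approx [-88.6532 190.6886]
63 carrier slide y approx [-88.6009 187.6891]
```

```bash
cat >> plan.py <<'E'
def pushrows(ss,off,z,hand=0):
    st=manip.sense(); from scipy.spatial.transform import Rotation as Ro
    R=Ro.from_quat(st['tool_rot']).as_matrix(); p=np.array([*st['tcp_pos'],np.degrees(np.arctan2(R[1,0],R[0,0]))])
    for s in ss:
        w,o,h=tcp(s,off); w[2]=z; a=np.radians(p[3]); d=w-p
        print('{"hand": %g, "travel": [%.1f, %.1f, %.1f], "yaw": %.1f},'%(hand,1000*(d[:2]@[np.cos(a),np.sin(a)]),1000*(d[:2]@[np.sin(a),-np.cos(a)]),-1000*d[2],-d[3]),end=" ")
        p=w.copy()
    print(); print("end",p,"carrier",o,h)
E
python3 - <<'E'
from plan import *
pose()
print(tcp(-74,64.5)); 
ss=np.concatenate([[-72,-67],np.arange(-60,73,8)])
print(len(ss)); pushrows(ss,64.5,.05)
E
```

```text
t 16.8 tcp [0.4877 0.366  0.0502] yaw -1.04 z [-0. -0. -1.] gap 0.998676019288056 F [-0.2 -0.7 -0.2] q [ 0.46  0.75  1.6  -0.    0.79  2.05]
(array([ 0.48738554,  0.36583256,  0.        , -1.        ]), array([-90., 142.]), array([ 0., -1.]))
19
{"hand": 0, "travel": [-0.3, 2.2, 0.2], "yaw": -0.0}, {"hand": 0, "travel": [0.0, 5.0, -0.0], "yaw": -0.0}, {"hand": 0, "travel": [-0.0, 7.0, -0.0], "yaw": -0.0}, {"hand": 0, "travel": [0.0, 8.0, -0.0], "yaw": -0.0}, {"hand": 0, "travel": [-0.0, 8.0, -0.0], "yaw": -0.0}, {"hand": 0, "travel": [-0.7, 8.0, -0.0], "yaw": -0.5}, {"hand": 0, "travel": [-2.2, 8.0, -0.0], "yaw": -1.4}, {"hand": 0, "travel": [-3.8, 8.1, -0.0], "yaw": -2.3}, {"hand": 0, "travel": [-5.6, 8.1, -0.0], "yaw": -3.3}, {"hand": 0, "travel": [-7.4, 8.2, -0.0], "yaw": -4.2}, {"hand": 0, "travel": [-9.1, 8.2, -0.0], "yaw": -5.0}, {"hand": 0, "travel": [-9.3, 8.2, -0.0], "yaw": -5.1}, {"hand": 0, "travel": [-9.3, 8.2, -0.0], "yaw": -5.1}, {"hand": 0, "travel": [-9.3, 8.2, -0.0], "yaw": -5.1}, {"hand": 0, "travel": [-9.3, 8.2, -0.0], "yaw": -5.1}, {"hand": 0, "travel": [-9.3, 8.2, -0.0], "yaw": -5.1}, {"hand": 0, "travel": [-9.3, 8.2, -0.0], "yaw": -5.1}, {"hand": 0, "travel": [-9.3, 8.2, -0.0], "yaw": -5.1}, {"hand": 0, "travel": [-9.3, 8.2, -0.0], "yaw": -5.1}, 
end [4.35913122e-01 1.91045747e-01 5.00000000e-02 5.64391490e+01] carrier [-46.96811705  16.44732513] [ 0.84282033 -0.53819503]
```

Request:
servo_tool(
  increments=[
    {"hand": 0,"travel": [-0.3,2.2,0],"yaw": 0},
    {"hand": 0,"travel": [0,5,0],"yaw": 0},
    {"hand": 0,"travel": [0,7,0],"yaw": 0},
    {"hand": 0,"travel": [0,8,0],"yaw": 0},
    {"hand": 0,"travel": [0,8,0],"yaw": 0},
    {"hand": 0,"travel": [-0.7,8,0],"yaw": -0.5},
    {"hand": 0,"travel": [-2.2,8,0],"yaw": -1.4},
    {"hand": 0,"travel": [-3.8,8.1,0],"yaw": -2.3},
    {"hand": 0,"travel": [-5.6,8.1,0],"yaw": -3.3},
    {"hand": 0,"travel": [-7.4,8.2,0],"yaw": -4.2},
    {"hand": 0,"travel": [-9.1,8.2,0],"yaw": -5.0},
    {"hand": 0,"travel": [-9.3,8.2,0],"yaw": -5.1},
    {"hand": 0,"travel": [0,0,0],"yaw": 0},
    {"hand": 0,"travel": [0,0,0],"yaw": 0},
  ],
)

```text
t: 18.2
tcp_pos: [0.4541, 0.2734, 0.0502]
tool_rot: [0.984, 0.179, -0.001, 0.0]
force: [0.5, -0.1, -0.2]
finger_gap: 1.002
```

```bash
python3 - <<'E'
from plan import *
pose()
s=manip.snapshot("wrist");cv2.imwrite("pics/w16.png",s["pixels"]); 
s=manip.snapshot("scene");crop(s,"s16.png",180,200,150,130,5)
s=manip.snapshot("top");crop(s,"t16.png",170,190,160,120,5)
ss=np.arange(24,110,8)
print(tcp(16,64.5)); pushrows(ss,64.5,.05)
E
```

```text
t 18.2 tcp [0.4541 0.2734 0.0502] yaw 20.62 z [-0.001 -0.001 -1.   ] gap 1.0023181101221987 F [ 0.5 -0.1 -0.2] q [ 0.33  0.69  1.81 -0.    0.65  1.54]
(array([ 0.45146182,  0.26884357,  0.        , 23.33492087]), array([-79.51598471,  54.03879624]), array([ 0.41206977, -0.9111523 ]))
{"hand": 0, "travel": [-13.8, 12.4, 0.2], "yaw": -7.7}, {"hand": 0, "travel": [-9.3, 8.2, -0.0], "yaw": -5.1}, {"hand": 0, "travel": [-9.3, 8.2, -0.0], "yaw": -5.1}, {"hand": 0, "travel": [-9.3, 8.2, -0.0], "yaw": -5.1}, {"hand": 0, "travel": [-9.3, 8.2, -0.0], "yaw": -5.1}, {"hand": 0, "travel": [-9.3, 8.2, -0.0], "yaw": -5.1}, {"hand": 0, "travel": [-9.3, 8.2, -0.0], "yaw": -5.1}, {"hand": 0, "travel": [-9.3, 8.2, -0.0], "yaw": -5.1}, {"hand": 0, "travel": [-9.3, 8.2, -0.0], "yaw": -5.1}, {"hand": 0, "travel": [-9.3, 8.2, -0.0], "yaw": -5.1}, {"hand": 0, "travel": [-8.7, 8.1, -0.0], "yaw": -4.7}, 
end [4.51924290e-01 1.38600915e-01 5.00000000e-02 7.89897515e+01] carrier [-14.64183583   3.82413522] [ 0.98477668 -0.17382433]
```

View pics/s16.png

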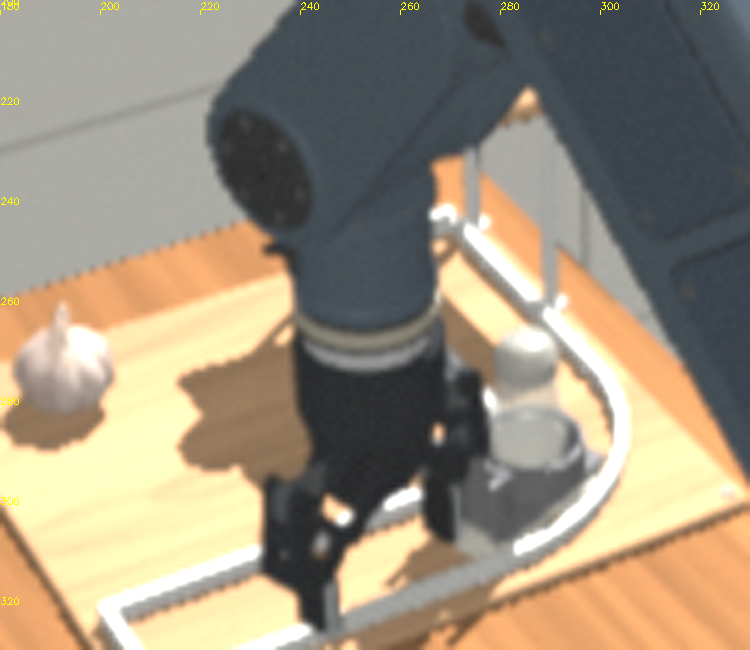

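View pics/t16.png

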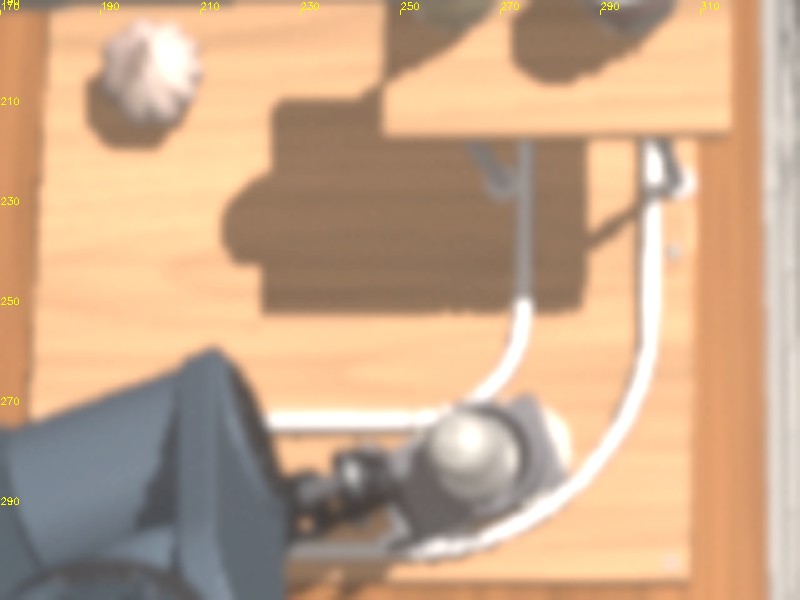

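View pics/w16.png

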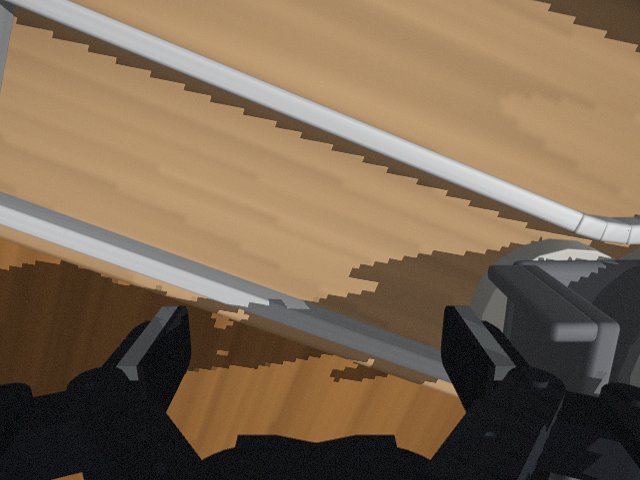

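```bash
python3 - <<'E'
from plan import *
ss=np.concatenate([[15],np.arange(20,165,8)])
print(len(ss)); pushrows(ss,64.5,.05)
for s in (100,116,132,148,164): print(s,carrier(s),tcp(s,64.5)[0])
E
```

```text
20
{"hand": 0, "travel": [-3.8, 2.8, 0.2], "yaw": -2.0}, {"hand": 0, "travel": [-5.9, 5.0, -0.0], "yaw": -3.2}, {"hand": 0, "travel": [-9.3, 8.2, -0.0], "yaw": -5.1}, {"hand": 0, "travel": [-9.3, 8.2, -0.0], "yaw": -5.1}, {"hand": 0, "travel": [-9.3, 8.2, -0.0], "yaw": -5.1}, {"hand": 0, "travel": [-9.3, 8.2, -0.0], "yaw": -5.1}, {"hand": 0, "travel": [-9.3, 8.2, -0.0], "yaw": -5.1}, {"hand": 0, "travel": [-9.3, 8.2, -0.0], "yaw": -5.1}, {"hand": 0, "travel": [-9.3, 8.2, -0.0], "yaw": -5.1}, {"hand": 0, "travel": [-9.3, 8.2, -0.0], "yaw": -5.1}, {"hand": 0, "travel": [-9.3, 8.2, -0.0], "yaw": -5.1}, {"hand": 0, "travel": [-9.2, 8.2, -0.0], "yaw": -5.0}, {"hand": 0, "travel": [-8.0, 8.1, -0.0], "yaw": -4.3}, {"hand": 0, "travel": [-6.6, 8.0, -0.0], "yaw": -3.4}, {"hand": 0, "travel": [-5.0, 8.0, -0.0], "yaw": -2.5}, {"hand": 0, "travel": [-3.2, 8.0, -0.0], "yaw": -1.5}, {"hand": 0, "travel": [-1.3, 8.0, -0.0], "yaw": -0.6}, {"hand": 0, "travel": [-0.0, 8.0, -0.0], "yaw": -0.0}, {"hand": 0, "travel": [-0.0, 8.0, -0.0], "yaw": -0.0}, {"hand": 0, "travel": [-0.0, 8.0, -0.0], "yaw": -0.0}, 
end [5.09138059e-01 1.14914714e-01 5.00000000e-02 8.90000000e+01] carrier [44.62833059  0.        ] [1. 0.]
100 (array([-18.43160527,   4.67135095]), array([ 0.97719712, -0.21233413])) [ 0.44904506  0.14367747  0.         76.74082635]
116 (array([-3.10877453,  1.77630484]), array([ 0.99673511, -0.08074113])) [ 0.4619463   0.12627677  0.         84.36883288]
132 (array([12.64390723,  0.24374682]), array([ 0.99993862, -0.0110794 ])) [ 0.4771904   0.11691844  0.         88.36518409]
148 (array([28.62833059,  0.        ]), array([1., 0.])) [ 0.4931405   0.11519395  0.         89.        ]
164 (array([44.62833059,  0.        ]), array([1., 0.])) [ 0.50913806  0.11491471  0.         89.        ]
```

Request:
servo_tool(
  increments=[
    {"hand": 0,"travel": [-3.8,2.8,0],"yaw": -2.0},
    {"hand": 0,"travel": [-5.9,5.0,0],"yaw": -3.2},
    {"hand": 0,"travel": [-9.3,8.2,0],"yaw": -5.1},
    {"hand": 0,"travel": [-9.3,8.2,0],"yaw": -5.1},
    {"hand": 0,"travel": [-9.3,8.2,0],"yaw": -5.1},
    {"hand": 0,"travel": [-9.3,8.2,0],"yaw": -5.1},
    {"hand": 0,"travel": [-9.3,8.2,0],"yaw": -5.1},
    {"hand": 0,"travel": [-9.3,8.2,0],"yaw": -5.1},
    {"hand": 0,"travel": [0,0,0],"yaw": 0},
    {"hand": 0,"travel": [0,0,0],"yaw": 0},
  ],
)

```text
t: 19.35
tcp_pos: [0.4362, 0.191, 0.0503]
tool_rot: [0.881, 0.473, 0.0, 0.0]
force: [0.1, -0.1, 0.3]
finger_gap: 1.002
```

```bash
python3 - <<'E'
from plan import *
pose()
s=manip.snapshot("wrist");cv2.imwrite("pics/w17.png",s["pixels"]); 
s=manip.snapshot("top");crop(s,"t17.png",170,190,160,120,5)
print(tcp(68,64.5)); pushrows([70,75,*np.arange(82,165,8)],64.5,.05)
E
```

```text
t 19.35 tcp [0.4362 0.191  0.0503] yaw 56.42 z [ 0.001  0.    -1.   ] gap 1.0018602265514054 F [ 0.1 -0.1  0.3] q [ 0.18  0.65  1.94 -0.    0.54  0.76]
(array([ 0.43591312,  0.19104575,  0.        , 56.43914903]), array([-46.96811705,  16.44732513]), array([ 0.84282033, -0.53819503]))
{"hand": 0, "travel": [-2.6, 1.9, 0.2], "yaw": -1.2}, {"hand": 0, "travel": [-5.9, 5.0, -0.0], "yaw": -3.2}, {"hand": 0, "travel": [-8.2, 7.1, -0.0], "yaw": -4.5}, {"hand": 0, "travel": [-9.3, 8.2, -0.0], "yaw": -5.1}, {"hand": 0, "travel": [-9.3, 8.2, -0.0], "yaw": -5.1}, {"hand": 0, "travel": [-8.4, 8.1, -0.0], "yaw": -4.5}, {"hand": 0, "travel": [-6.9, 8.0, -0.0], "yaw": -3.6}, {"hand": 0, "travel": [-5.4, 8.0, -0.0], "yaw": -2.7}, {"hand": 0, "travel": [-3.7, 8.0, -0.0], "yaw": -1.8}, {"hand": 0, "travel": [-1.8, 8.0, -0.0], "yaw": -0.9}, {"hand": 0, "travel": [-0.2, 8.0, -0.0], "yaw": -0.1}, {"hand": 0, "travel": [-0.0, 8.0, -0.0], "yaw": -0.0}, {"hand": 0, "travel": [0.0, 8.0, -0.0], "yaw": -0.0}, 
end [5.07138363e-01 1.14949619e-01 5.00000000e-02 8.90000000e+01] carrier [42.62833059  0.        ] [1. 0.]
```

View pics/w17.png

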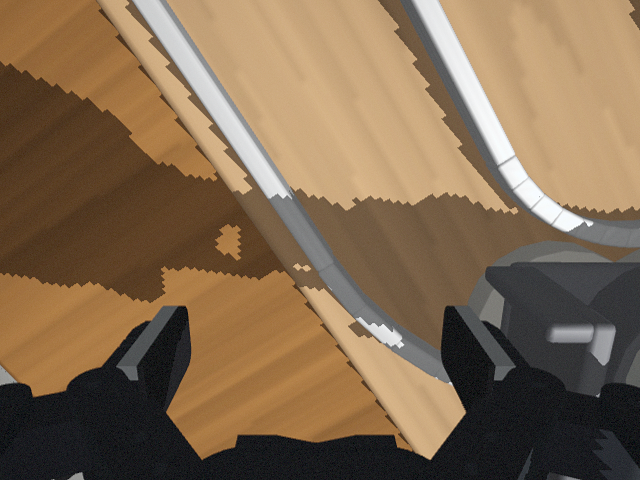

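View pics/t17.png

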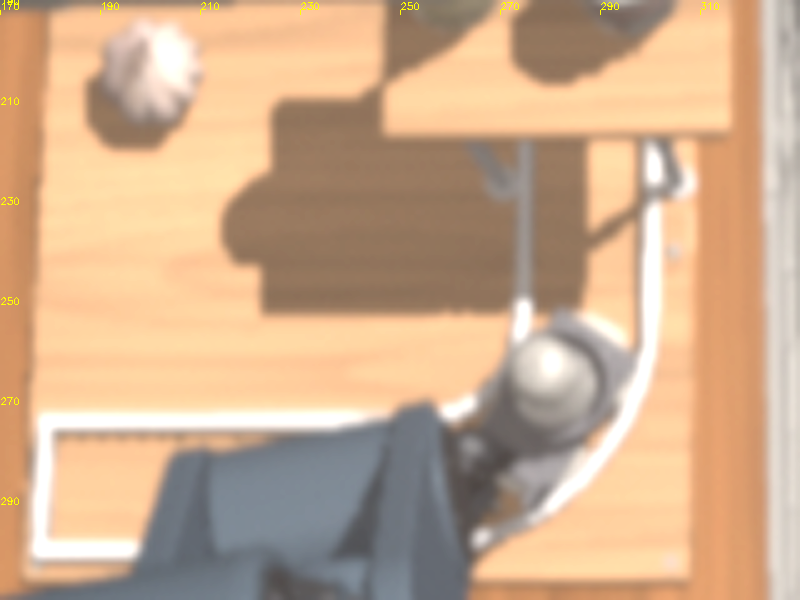

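Request:
servo_tool(
  increments=[
    {"hand": 0,"travel": [-2.6,1.9,0],"yaw": -1.2},
    {"hand": 0,"travel": [-5.9,5.0,0],"yaw": -3.2},
    {"hand": 0,"travel": [-8.2,7.1,0],"yaw": -4.5},
    {"hand": 0,"travel": [-9.3,8.2,0],"yaw": -5.1},
    {"hand": 0,"travel": [-9.3,8.2,0],"yaw": -5.1},
    {"hand": 0,"travel": [-8.4,8.1,0],"yaw": -4.5},
    {"hand": 0,"travel": [-6.9,8.0,0],"yaw": -3.6},
    {"hand": 0,"travel": [-5.4,8.0,0],"yaw": -2.7},
    {"hand": 0,"travel": [-3.7,8.0,0],"yaw": -1.8},
    {"hand": 0,"travel": [-1.8,8.0,0],"yaw": -0.9},
    {"hand": 0,"travel": [-0.2,8.0,0],"yaw": -0.1},
    {"hand": 0,"travel": [0,8.0,0],"yaw": 0},
    {"hand": 0,"travel": [0,8.0,0],"yaw": 0},
    {"hand": 0,"travel": [0,0,0],"yaw": 0},
    {"hand": 0,"travel": [0,0,0],"yaw": 0},
  ],
)

```text
t: 20.95
tcp_pos: [0.5083, 0.1147, 0.0502]
tool_rot: [0.712, 0.702, 0.001, 0.001]
force: [-0.1, -0.5, -0.0]
finger_gap: 1.001
```

```bash
python3 - <<'E'
from plan import *
pose()
s=manip.snapshot("wrist");cv2.imwrite("pics/w18.png",s["pixels"]); 
s=manip.snapshot("top");crop(s,"t18.png",210,180,130,110,6)
s=manip.snapshot("scene");crop(s,"s18.png",180,160,150,150,5)
E
```

```text
t 20.95 tcp [0.5083 0.1147 0.0502] yaw 89.25 z [ 0.002 -0.    -1.   ] gap 1.000623002295988 F [-0.1 -0.5 -0. ] q [ 0.01  0.68  1.83 -0.    0.63  0.02]
```

View pics/w18.png

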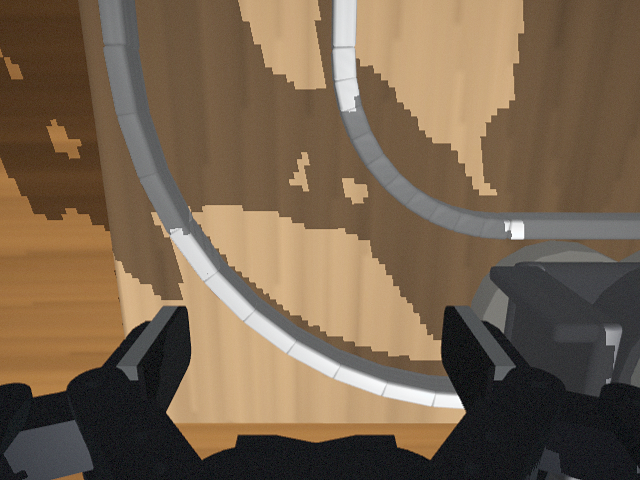

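View pics/t18.png

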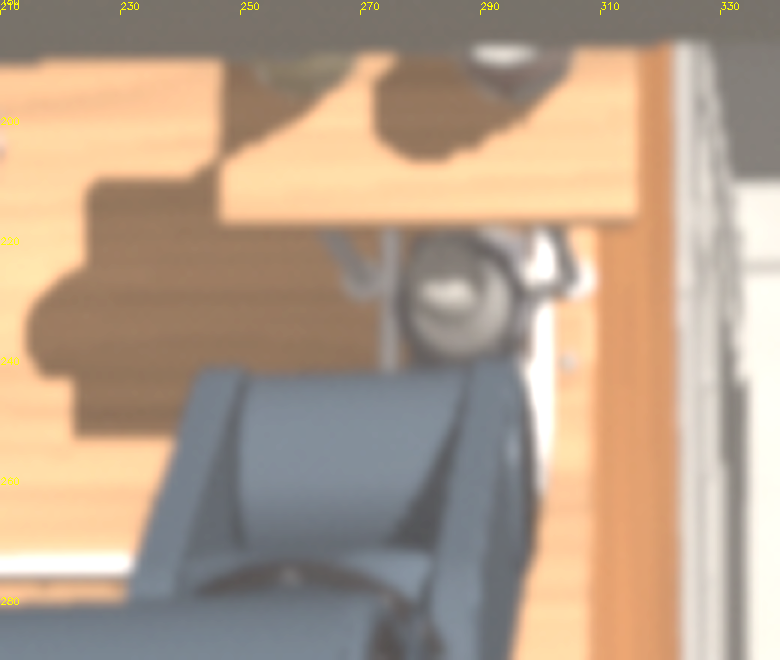

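View pics/s18.png

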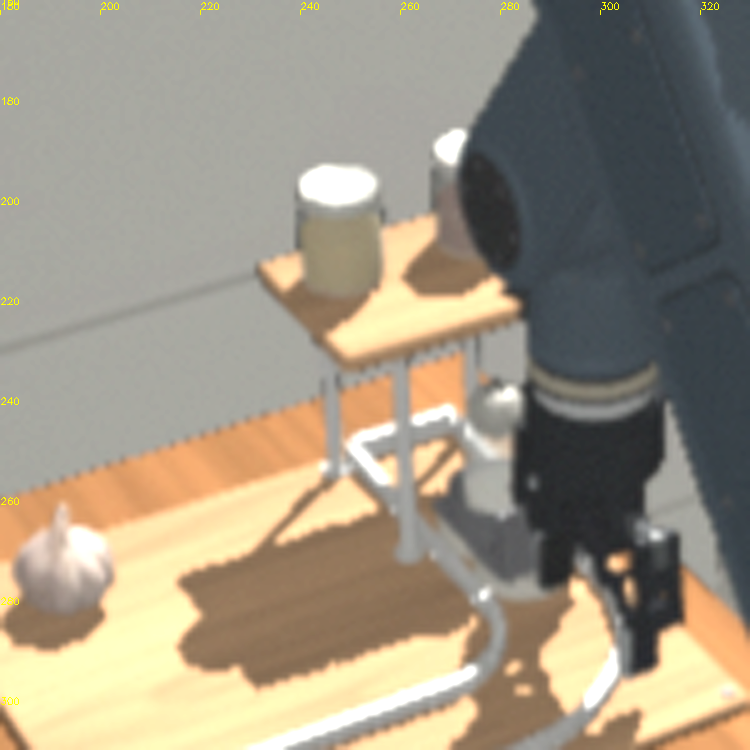

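```bash
python3 - <<'E'
from plan import *
np.set_printoptions(precision=4,suppress=True)
t=manip.snapshot("top");s=manip.snapshot("scene")
for z in (.3,.35,.4,.45): print(z,"wrist front",atz(t,268,243,z), "proj scene z-line", proj(s,[.508,.17,z]))
print("riser edge",atz(t,246.5,217,.198),atz(t,316,216.5,.198), "front lower edge left", )
print("jar fronts (lower front at z .198..)",atz(t,262,196,.198),atz(t,294,196.5,.23))
print("body edge in top?", [proj(t,[.508+.0425,.115,z]) for z in (.13,.2,.25)])
print("riser model corner", [Rm@np.array([.062,y])+T for y in (.085,-.085)])
# scene: gripper body +x? 
E
```

```text
0.3 wrist front [0.5535 0.1262 0.3   ] proj scene z-line [279.4178 217.1727]
0.35 wrist front [0.5439 0.1187 0.35  ] proj scene z-line [278.9229 199.7992]
0.4 wrist front [0.5344 0.1113 0.4   ] proj scene z-line [278.4085 181.7416]
0.45 wrist front [0.5249 0.1038 0.45  ] proj scene z-line [277.8734 162.9589]
riser edge [0.638 0.194 0.198] [0.6348 0.0258 0.198 ] front lower edge left
jar fronts (lower front at z .198..) [0.6894 0.1566 0.198 ] [0.677  0.0753 0.23  ]
body edge in top? [array([282.5127, 256.5909]), array([278.892 , 251.8573]), array([276.0747, 248.174 ])]
riser model corner [array([0.6365, 0.1977]), array([0.6335, 0.0277])]
```

Request:
servo_tool(
  increments=[
    {"hand": 0,"travel": [0,3,0],"yaw": 0.2},
    {"hand": 0,"travel": [0,6,0],"yaw": 0},
    {"hand": 0,"travel": [0,8,0],"yaw": 0},
    {"hand": 0,"travel": [0,8,0],"yaw": 0},
    {"hand": 0,"travel": [0,8,0],"yaw": 0},
    {"hand": 0,"travel": [0,8,0],"yaw": 0},
    {"hand": 0,"travel": [0,7,0],"yaw": 0},
    {"hand": 0,"travel": [0,6,0],"yaw": 0},
    {"hand": 0,"travel": [0,4,0],"yaw": 0},
    {"hand": 0,"travel": [0,0,0],"yaw": 0},
    {"hand": 0,"travel": [0,0,0],"yaw": 0},
  ],
)

```text
t: 22.3
tcp_pos: [0.5657, 0.1137, 0.0504]
tool_rot: [0.713, 0.701, 0.001, 0.001]
force: [-1.1, 0.2, 0.2]
finger_gap: 0.996
```

```bash
python3 - <<'E'
from plan import *
pose()
s=manip.snapshot("wrist");cv2.imwrite("pics/w19.png",s["pixels"]); 
s=manip.snapshot("top");crop(s,"t19.png",210,180,130,110,6)
s=manip.snapshot("scene");crop(s,"s19.png",210,170,130,120,6)
E
```

```text
t 22.3 tcp [0.5657 0.1137 0.0504] yaw 89.04 z [ 0.002 -0.    -1.   ] gap 0.9960752345112219 F [-1.1  0.2  0.2] q [ 0.    0.72  1.69 -0.    0.73  0.02]
```

View pics/w19.png

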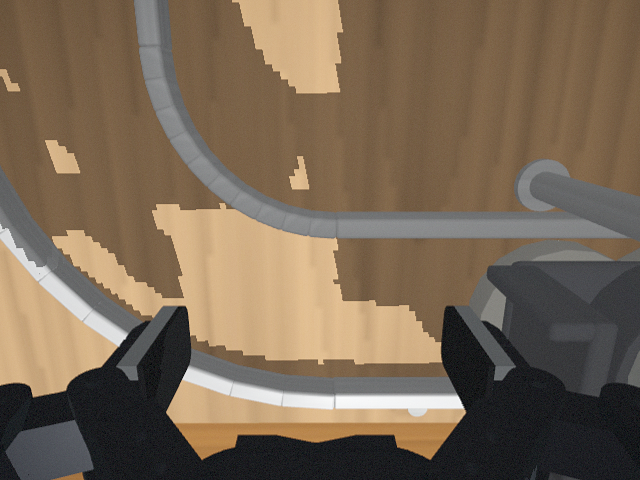

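View pics/s19.png

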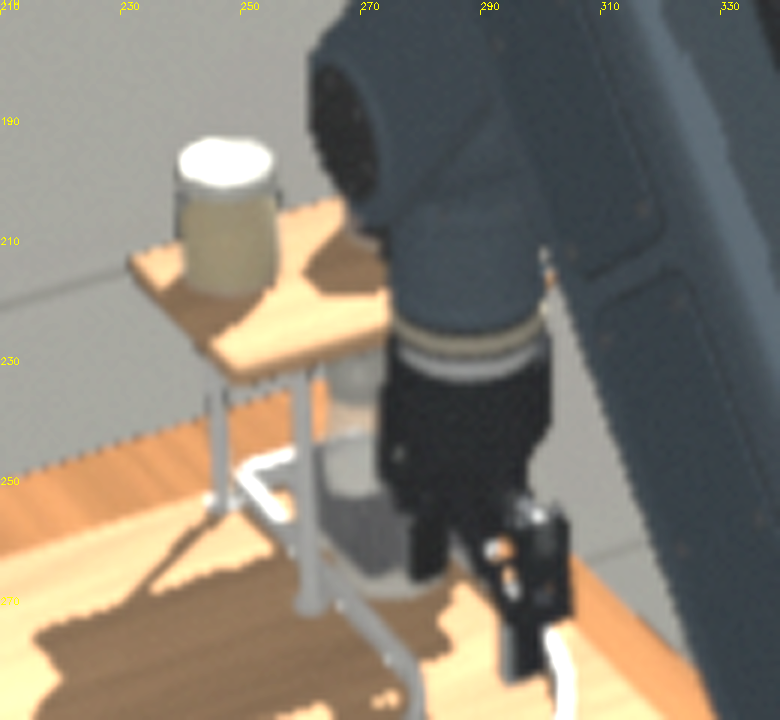

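Request:
servo_tool(
  increments=[
    {"hand": 0,"travel": [0,3,0],"yaw": 0},
    {"hand": 0,"travel": [0,4,0],"yaw": 0},
    {"hand": 0,"travel": [0,3,0],"yaw": 0},
    {"hand": 0,"travel": [0,2,0],"yaw": 0},
    {"hand": 0,"travel": [0,0,0],"yaw": 0},
    {"hand": 0,"travel": [0,0,0],"yaw": 0},
  ],
)

```text
t: 23.05
tcp_pos: [0.5776, 0.1135, 0.0503]
tool_rot: [0.713, 0.701, 0.0, 0.0]
force: [0.3, -0.4, -0.6]
finger_gap: 1.001
```

Request:
servo_tool(
  increments=[
    {"hand": 0,"travel": [0,2,0],"yaw": 0},
    {"hand": 0,"travel": [0,1,0],"yaw": 0},
    {"hand": 0,"travel": [0,0,0],"yaw": 0},
    {"hand": 0,"travel": [0,0,0],"yaw": 0},
  ],
)

```text
t: 23.45
tcp_pos: [0.5799, 0.1135, 0.0503]
tool_rot: [0.713, 0.701, 0.0, 0.0]
force: [-1.0, -0.5, 1.4]
finger_gap: 1.003
```

Request:
servo_tool(
  increments=[
    {"hand": 0,"travel": [0,1,0],"yaw": 0},
    {"hand": 0,"travel": [0,1,0],"yaw": 0},
    {"hand": 0,"travel": [0,0,0],"yaw": 0},
    {"hand": 0,"travel": [0,0,0],"yaw": 0},
  ],
)

```text
t: 23.85
tcp_pos: [0.582, 0.1135, 0.0503]
tool_rot: [0.713, 0.701, 0.0, 0.0]
force: [-1.4, 0.5, 1.5]
finger_gap: 1.002
```

Request:
servo_tool(
  increments=[
    {"hand": 0,"travel": [0,1,0],"yaw": 0},
    {"hand": 0,"travel": [0,1,0],"yaw": 0},
    {"hand": 0,"travel": [0,0,0],"yaw": 0},
    {"hand": 0,"travel": [0,0,0],"yaw": 0},
  ],
)

```text
t: 24.25
tcp_pos: [0.5841, 0.1135, 0.0503]
tool_rot: [0.713, 0.701, 0.0, 0.0]
force: [-1.3, 0.7, 1.5]
finger_gap: 1.002
```

```bash
python3 - <<'E'
from plan import *
pose()
s=manip.snapshot("wrist");cv2.imwrite("pics/w20.png",s["pixels"]); 
s=manip.snapshot("top");crop(s,"t20.png",210,180,130,110,6)
s=manip.snapshot("scene");crop(s,"s20.png",210,170,130,120,6)
E
```

```text
t 24.25 tcp [0.5841 0.1135 0.0503] yaw 89.06 z [ 0. -0. -1.] gap 1.0018040096190146 F [-1.3  0.7  1.5] q [ 0.    0.74  1.64 -0.    0.76  0.02]
```

View pics/w20.png

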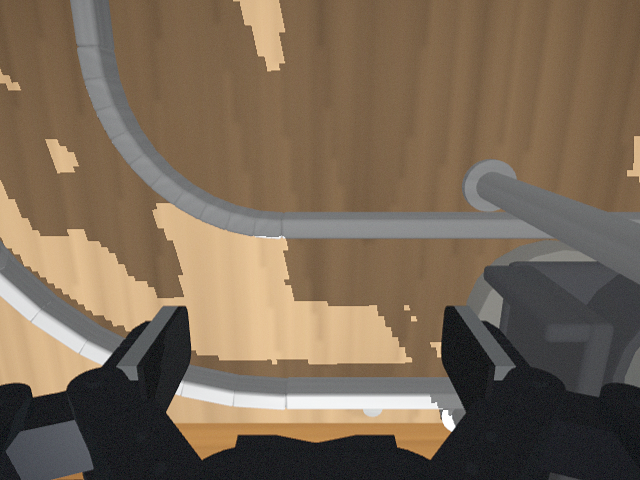

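View pics/s20.png

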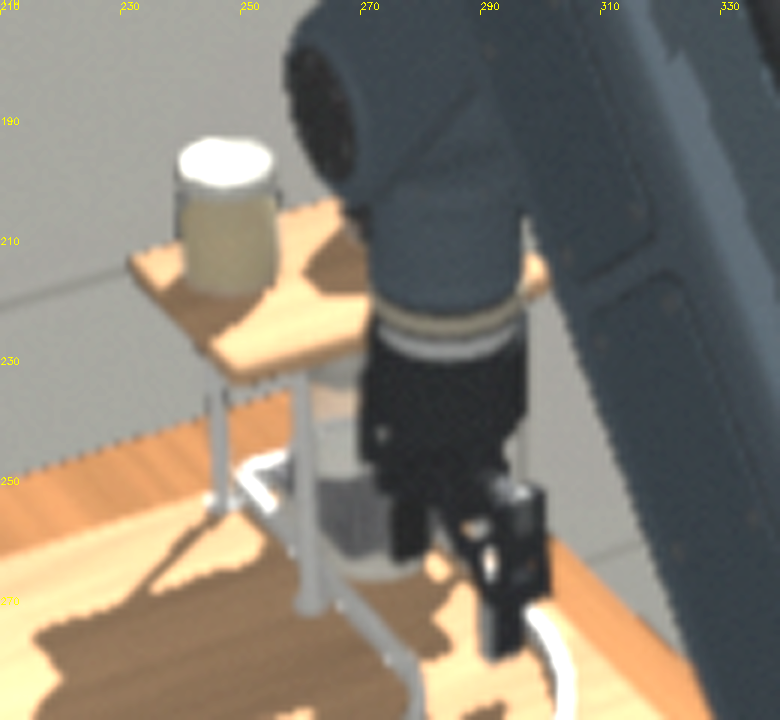

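View pics/t20.png

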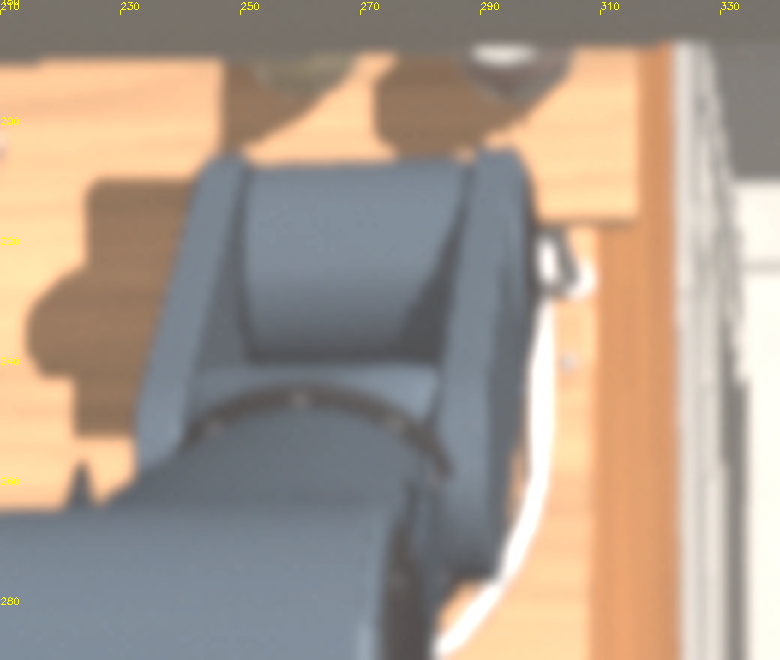

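Request:
servo_tool(
  increments=[
    {"hand": 0,"travel": [0,1,0],"yaw": 0},
    {"hand": 0,"travel": [0,0,0],"yaw": 0},
    {"hand": 0,"travel": [0,0,0],"yaw": 0},
  ],
)

```text
t: 24.7
tcp_pos: [0.5842, 0.1135, 0.0503]
tool_rot: [0.713, 0.701, -0.0, -0.0]
force: [-4.0, -0.6, 2.5]
finger_gap: 0.996
```

Request:
servo_tool(
  increments=[
    {"hand": 0,"travel": [0,1,0],"yaw": 0},
    {"hand": 0,"travel": [0,0,0],"yaw": 0},
    {"hand": 0,"travel": [0,0,0],"yaw": 0},
  ],
)

```text
t: 25.0
tcp_pos: [0.5843, 0.1135, 0.0503]
tool_rot: [0.713, 0.701, -0.001, -0.001]
force: [-5.9, 0.1, 5.0]
finger_gap: 1.002
```

Request:
servo_tool(
  increments=[
    {"hand": 0,"travel": [0,1,0],"yaw": 0},
    {"hand": 0,"travel": [0,0,0],"yaw": 0},
    {"hand": 0,"travel": [0,0,0],"yaw": 0},
  ],
)

```text
t: 25.3
tcp_pos: [0.5842, 0.1136, 0.0503]
tool_rot: [0.713, 0.701, -0.002, -0.002]
force: [-6.8, 0.8, 7.1]
finger_gap: 1.0
```

Request:
servo_tool(
  increments=[
    {"hand": 0,"travel": [0,-4,0],"yaw": 0},
    {"hand": 0,"travel": [0,-8,0],"yaw": 0},
    {"hand": 0,"travel": [0,-20,0],"yaw": 0},
    {"hand": 0,"travel": [0,-25,0],"yaw": 0},
    {"hand": 0,"travel": [0,-25,0],"yaw": 0},
    {"hand": 0,"travel": [0,-25,0],"yaw": 0},
    {"hand": 0,"travel": [0,0,0],"yaw": 0},
    {"hand": 0,"travel": [0,0,0],"yaw": 0},
  ],
)

```text
t: 26.1
tcp_pos: [0.481, 0.1152, 0.0505]
tool_rot: [0.713, 0.701, 0.001, 0.001]
force: [0.9, -0.8, 1.1]
finger_gap: 0.999
```

```bash
python3 - <<'E'
from plan import *
pose()
s=manip.snapshot("wrist");cv2.imwrite("pics/w21.png",s["pixels"]); 
s=manip.snapshot("scene");crop(s,"s21.png",210,170,120,120,6)
T_=T
for nm,o in (("home",119),("short5",114)):
    f=lambda x,y,z:np.round(proj(s,[*(Rm@np.array([x,y])/1000+T),z/1000+.044]),1)
    print(nm,"cup rim c",f(o+8,0,43),"cap top",f(o+8,0,113),"plate top rear L/R",f(o-44,26,61),f(o-44,-26,61))
E
```

```text
t 26.1 tcp [0.481  0.1152 0.0505] yaw 89.05 z [ 0.002  0.    -1.   ] gap 0.9990882860595821 F [ 0.9 -0.8  1.1] q [ 0.01  0.66  1.9  -0.    0.58  0.03]
home cup rim c [266.6 243.9] cap top [265.7 224. ] plate top rear L/R [266.7 250.1] [282.5 244.9]
short5 cup rim c [267.4 244.8] cap top [266.5 224.8] plate top rear L/R [267.5 251. ] [283.4 245.8]
```

View pics/w21.png

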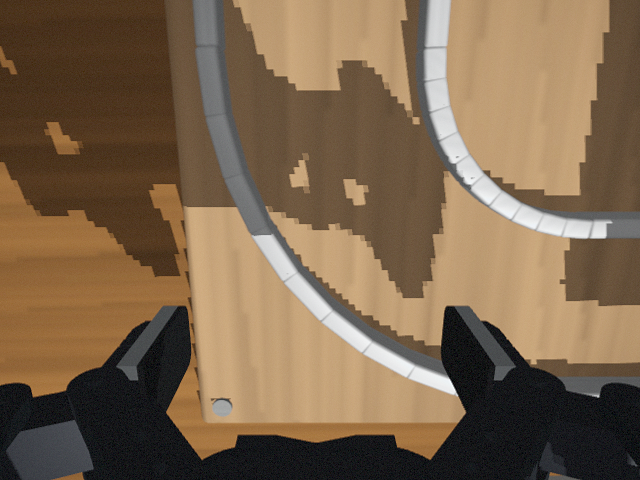

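View pics/s21.png

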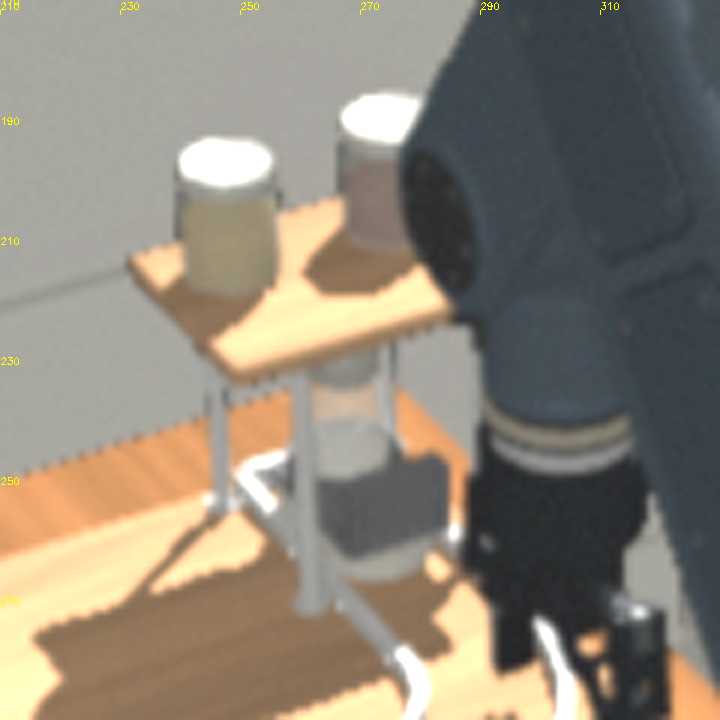

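Request:
servo_tool(
  increments=[
    {"hand": 0,"travel": [0,0,-30],"yaw": -4},
    {"hand": 0,"travel": [0,0,-40],"yaw": -8},
    {"hand": 0,"travel": [0,0,-40],"yaw": -8},
    {"hand": 0,"travel": [0,0,-40],"yaw": -8},
    {"hand": 0,"travel": [0,0,0],"yaw": -8},
    {"hand": 0,"travel": [0,0,0],"yaw": -8},
    {"hand": 0,"travel": [0,0,0],"yaw": -8},
    {"hand": 0,"travel": [0,0,0],"yaw": -8},
    {"hand": 0,"travel": [0,0,0],"yaw": -8},
    {"hand": 0,"travel": [0,0,0],"yaw": -8},
    {"hand": 0,"travel": [0,0,0],"yaw": -8},
    {"hand": 0,"travel": [-10,0,0],"yaw": -7},
    {"hand": 0,"travel": [-15,0,0],"yaw": 0},
    {"hand": 0,"travel": [0,0,0],"yaw": 0},
    {"hand": 0,"travel": [0,0,0],"yaw": 0},
    {"hand": 0,"travel": [0,0,0],"yaw": 0},
  ],
)

```text
t: 27.8
tcp_pos: [0.5043, 0.114, 0.2002]
tool_rot: [-0.0, 1.0, -0.0, -0.0]
force: [0.3, -0.3, -0.1]
finger_gap: 1.002
```

```bash
python3 - <<'E'
from plan import *
pose()
s=manip.snapshot("wrist");cv2.imwrite("pics/w22.png",s["pixels"]); np.save("w22.npy",s,allow_pickle=True)
f=lambda x,y,z:np.round(proj(s,[*(Rm@np.array([x,y])/1000+T),z/1000+.044]),1)
print("plate rear top home",f(75,26,61),f(75,-26,61),"riser",f(62,0,140),"fence",f(60,30.5,12),f(60,-30.5,12))
E
```

```text
t 27.8 tcp [0.5043 0.114  0.2002] yaw -179.95 z [-0.001 -0.    -1.   ] gap 1.0019397781519939 F [ 0.3 -0.3 -0.1] q [ 0.01  0.43  1.73 -0.    0.98 -1.57]
plate rear top home [350.5 439.7] [273.7 438.6] riser [311.4 537. ] fence [352.1 376.9] [273.6 375.7]
```

View pics/w22.png

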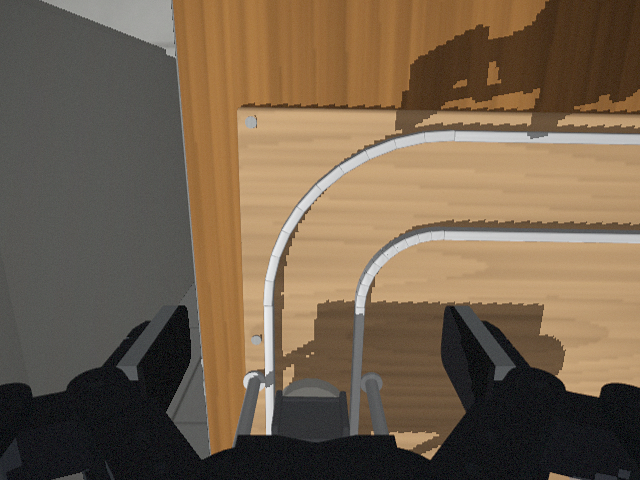

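```bash
python3 - <<'E'
from plan import *
s=np.load("w22.npy",allow_pickle=True).item()
f=lambda x,y,z:np.round(proj(s,[*(Rm@np.array([x,y])/1000+T),z/1000+.044]),1)
for d in (0,-3,-5): print(d,"ear rear top",f(65+d,26,61),f(65+d,-26,61),"ear rear bottom",f(65+d,26,21),f(65+d,-26,21),"disc rear",f(68+d,0,10),f(68+d,0,16))
print("posts foot",f(72,47,0),f(72,-47,0))
crop(s,"w22c.png",240,360,160,100,5)
E
```

```text
0 ear rear top [351.1 427.4] [273.5 426.3] ear rear bottom [346.9 389.7] [278.5 388.6] disc rear [312.7 383.6] [312.6 388.4]
-3 ear rear top [351.3 423.7] [273.5 422.6] ear rear bottom [347.  386.3] [278.4 385.3] disc rear [312.7 380.3] [312.7 385.1]
-5 ear rear top [351.4 421.2] [273.5 420.1] ear rear bottom [347.1 384. ] [278.4 383. ] disc rear [312.8 378.1] [312.7 382.8]
posts foot [370.5 381.1] [254.7 379.3]
```

View pics/w22c.png

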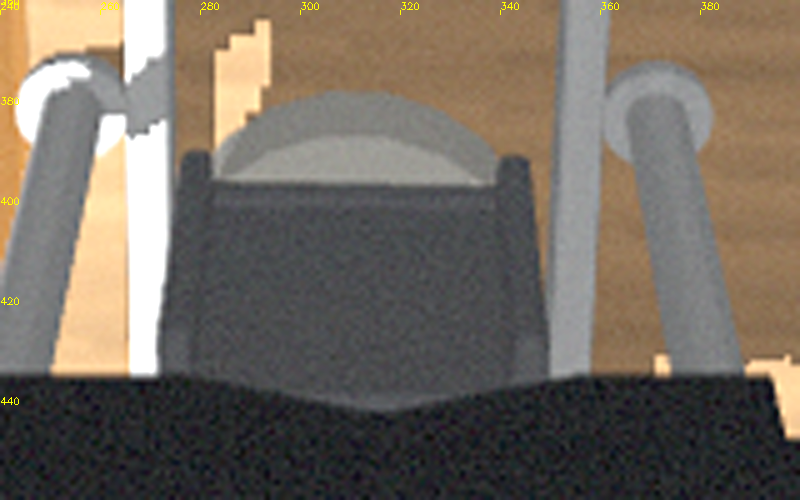

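```bash
python3 - <<'E'
from plan import *
s=manip.snapshot("scene");crop(s,"s23.png",220,170,110,100,7)
f=lambda x,y,z:np.round(proj(s,[*(Rm@np.array([x,y])/1000+T),z/1000+.044]),1)
print("body at z 97 top of glass L/C/R",f(127,0,97),"rim",f(127,0,43),"ear rear R top",f(65,-26,61))
pose()
E
```

```text
body at z 97 top of glass L/C/R [265.9 228.7] rim [266.6 243.9] ear rear R top [284.2 246.6]
t 27.9 tcp [0.5042 0.114  0.2002] yaw -179.95 z [-0.001 -0.    -1.   ] gap 1.0014777885595936 F [ 0.5  0.4 -0.3] q [ 0.01  0.43  1.73  0.    0.98 -1.57]
```

View pics/s23.png

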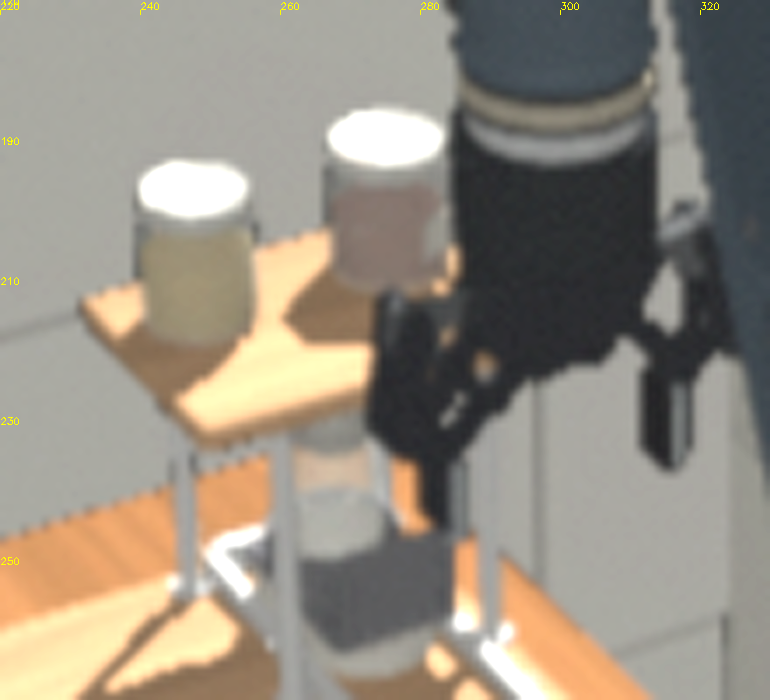

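```bash
python3 -c "
from station import manip
print(manip.sign_off())"
```

```text
the job is handed in; nothing more can be done
None
```

The shaker is standing in the carrier's cup, and the carrier is home against the end stop under the riser. I handed the job in at about 28 s of the 72 s allowed; no verdict was reported.

**What I did:** I gripped the shaker from above and set it in the cup while the carrier was on the first straight. The moves allow no tilt, so the tool could not lean back as the task suggested. Instead I pushed the plate with the outer knuckle of one fully open finger. That kept the gripper's body about 9 mm clear of the riser by calculation. I then backed off and raised the arm clear of everything.

**Last checks:**
- **Carrier position:** it stopped at the calculated home position (TCP x 0.5842 m against 0.584 m), and the pushing force rose from about 1 N to 7 N there. The rear corners of its plate appear within about 1 mm of the home prediction in the wrist image and match it in the scene image. It does not look turned.
- **Shaker:** upright in the cup. The shelf partly hides it in the last scene picture, so the top of its cap could not be seen.
- **Surroundings:** the shelf jars and the garlic look unmoved. I did not look at the counter jars again after lifting the shaker, but nothing came near them.

**Disagreement:** one early wrist-camera sighting of the shaker, taken just after a move, was about 5 mm off. I used later sightings, taken after the arm had settled, instead.

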